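# Wedge the ball pump in its box and hold the plunger half drawn

### The arm

A 6-joint arm with a two-finger parallel gripper is mounted at the origin on the work surface. World frame = base frame: x ahead of the robot, y to its left, z up, the work surface at z = 0. Lengths are in m, angles in rad, forces in N, time in s.
With the tool pointing down it reaches from about 0.35 to 0.975 m from the base axis. Payload 4.9 kg.
Tool frame: the origin (TCP) lies where the fingers leave the gripper's body, on its centre line; the fingertips stand 73 mm ahead of it and the grasp point (between the pads) lies 54 mm ahead of it; x points along the fingers, y is the direction in which the jaws open and shut, and the axes are right-handed (so a half turn about x gives the same grasp; the last joint's range is limited). The gripper opens to 85 mm and grips with 20 to 120 N. Pads are 22 mm wide; open, the fingers measure 114 mm over their backs; the gripper's body (76 mm by 85 mm) begins 54 mm behind the grasp point. The pads swing forward as they close: fully open they stand 13 mm farther back than shut.
Start: joints at [1.043, 0.053, 1.613, -0, 1.476, -0.119], TCP at [0.248, 0.573, 0.304] pointing down, gripper open.
Joint ranges: [-3.01, 3.01], [-1.01, 2.22], [0.06, 2.58], [-1.02, 4.17], [0.09, 2.62], [-3.14, 3.14]. Speed limits (rad/s): [2.57, 2.57, 3.14, 3.14, 3.14, 3.14].

### API

Orientations are given as [roll, pitch, yaw] about the fixed x, y, z axes, in that order (R = Rz(yaw) Ry(pitch) Rx(roll)).
In Python, from rig import sense, camera, close_job gives the robot as it stands.
- The arm moves only by the tool send_rows, never from a script. Its argument "commands" is a list of rows, each an object with "grip": the opening, from 0 (shut) to 1 (fully open); "xyz": the shift along the world's x, y, z in mm, a list of three; "turn": the turn, a rotation vector about the world's x, y, z in degrees, a list of three. A call has 1 to 10 rows; each row is the pose to reach, as a shift and turn from the pose measured when the call began; what a row does not reach only later rows make up. A row lasts 1/12 s, in which the tool goes at most 41.7 mm and 7.16 degrees, less where a joint would pass 70% of its speed; a pose out of reach is approached as far as the arm can. A call with a gripper value outside its range is refused whole. The fingers move at their own pace and stop on an object; "force" is the grip in N (left out, the last holds). Time passes only in rows, so rows that repeat a pose let the fingers close. It gives the time, the measured TCP pose, the force and the opening at its end, in the units of the state.
- sense(): the state, without advancing time (a new reading comes with each control period).
- camera(name): name is "side" or "top" or "wrist"; returns a dict with "image" (384x512x3 uint8, red, green, blue), "intrinsics" (3x3 intrinsics, pixels), "cam_to_world" (4x4, takes a point from camera to world coordinates). Camera axes: x right, y up, looking along -z (the intrinsics and any distortion apply to the point x, -y, -z); pixel columns grow to the right and rows downward; lengths in m; the calibration is good to about 2 mm. A picture is of the moment at which its call begins. There is no depth.
- close_job(): hands the job in, once; it reports no verdict.
The state is a dict: "time": time; "qpos": joint angles; "qd": joint speeds; "effort": joint torques, N m; "ee_pos": TCP position; "tcp_rot": TCP orientation; "force": force on the tool from outside, world axes, zero at the start; "torque": the same for the moment, N m; "width": finger opening in m.
Only numpy, scipy, OpenCV 4.12 (cv2) and the standard library are available. Lean on these libraries where they do the work, as an engineer would, in place of code of your own. Each camera call takes 0.05 s, during which the arm holds its last target.

### The job

I want to wipe and grease the ball pump's rod. First wedge the pump in its beech box: pack the chalk jar and the yellow plaster tin upright into the two gaps beside its foot, one in each, standing on the box floor. Then draw the orange T-handle straight up to about half of its stroke, without the rod binding or the pump being lifted or tipped, and finish still holding it there, since it sinks back when let go; leave the things on the tiers where they are.

Things in the scene. Friction and masses are not known exactly. Their poses are not given: they have to be found in the camera images.
- box: Open beech box, standing fast on the table (it does not move), outside 84 (x) x 244 (y) x 48 mm high, walls and floor 8 mm thick, inside 68 x 228 mm and 40 mm deep. Origin: centre of its underside; its y axis runs along its length. The pump stands in the middle, leaving at each end a gap of 66 mm (give or take 2) along y for one item.
- pump: Loose ball pump standing on the box floor: black foot plate 64 (x) x 96 (y) x 10 mm, blue barrel 34 mm in diameter above its middle, black cap 40 mm in diameter with its top 130 mm above the origin. Origin: centre of the underside of the foot; z up along the bore. About 0.45 kg, held down only by its weight, so a bound rod lifts it.
- plunger: Loose plunger: orange bar 76 (x) x 26 (y) x 26 mm high, roughly across the box, on a neck 18 mm wide, 14 mm tall; a 12 mm steel rod runs down through a 13.5 mm hole in the cap. Origin: centre of the bar; z up along the rod. Home (as at the start) it is 157 mm above the pump's origin; full stroke 92 mm up. About 0.14 kg; slides and turns easily, sinks home when let go.
- jar_center (a point): Centre (half-way up) of the chalk jar, white with a blue lid, a plain cylinder 58 mm in diameter and 95 mm high, standing upright on the bottom tier; about 0.22 kg.
- jar: The chalk jar; origin at the centre of its underside.
- tin_center (a point): Centre (half-way up) of the square yellow plaster tin with a red cross on its lid, 58 x 58 x 95 mm high, standing upright on the bottom tier; x and y axes square to its sides; about 0.16 kg.
- tin: The plaster tin; origin at the centre of its underside.
- tiers: Fixed stepped stand of three beech tiers, 440 mm long in x. Origin: centre line of its underside. Bottom board's open part spans y -180 to 0 mm, its top 36 mm high; middle board y 0 to 90 mm, top 108 mm high; top board y 90 to 200 mm, 180 mm high.
- kettlebell: Green kettlebell, 80 mm wide and 117 mm high, on the bottom tier beyond the jar and tin; origin at the centre of its underside. Leave alone.
- ball_center (a point): Centre of the red grip ball, 60 mm in diameter, in a cork ring on the middle tier. Leave alone.
- carabiner: Steel carabiner, 80 x 45 x 8 mm, lying on the middle tier. Leave alone.
- dish: Blue ceramic key dish, 100 mm in diameter and 24 mm high, on the top tier; origin at the centre of its underside. Leave alone.
- whistle: White plastic whistle lying in the dish. Leave alone.
Things that resemble listed ones, but are neither listed nor needed, are in the scene too. There is more than one size of the jar; the job needs the middle-sized.

How it is judged:
By the outcome, as a careful person would: the job done as asked, in the order asked, and still so for the second after the job is handed in, while the arm keeps its last pose, push and grip.
It also fails if it takes over 64 s, if anything falls off the work surface, if the arm or the gripper's body presses on something with over 40 N, if the wrist force passes 120 N, or if a joint passes its speed limit or range.

## Working session

There is one attempt and no reset: what is moved stays moved. The work goes in short steps, Python scripts to look and compute and a tool call to move; the robot and the scene stay as the last step left them, time stands still between calls to the robot, and variables do not carry over. Pictures are saved under pics/ and viewed, and the job is handed in when it is done.

Besides the shell and the picture viewer there is one more tool, called in YAML: its name, and indented under it one key for each argument. send_rows: Moves the arm, as the interface text tells. Its arguments: {"type":"object","properties":{"commands":{"type":"array","items":{"type":"object","properties":{"grip":{"type":"number"},"xyz":{"type":"array","items":{"type":"number"}},"turn":{"type":"array","items":{"type":"number"}}}}},"force":{"type":"number"}},"required":["commands"]}

```bash
ls; mkdir -p pics; cat > h.py <<'E'
import numpy as np,cv2
from rig import sense,camera
def snap(n,f):
    c=camera(n); cv2.imwrite('pics/'+f+'.png',cv2.cvtColor(c['image'],cv2.COLOR_RGB2BGR)); np.savez('pics/'+f+'.npz',**{k:c[k] for k in('image','intrinsics','cam_to_world')},dist=np.array(c.get('distortion',[0.]),dtype=float)); return c
def load(f): return np.load('pics/'+f+'.npz')
def ray(c,u,v):
    K=c['intrinsics'];T=c['cam_to_world']
    d=np.array([(u-K[0,2])/K[0,0],-(v-K[1,2])/K[1,1],-1.]);d=T[:3,:3]@d
    return T[:3,3],d/np.linalg.norm(d)
def onz(c,u,v,z):
    o,d=ray(c,u,v);return o+d*(z-o[2])/d[2]
def proj(c,p):
    T=c['cam_to_world'];q=T[:3,:3].T@(np.asarray(p)-T[:3,3]);K=c['intrinsics']
    return np.array([K[0,0]*q[0]/-q[2]+K[0,2],K[1,1]*-q[1]/-q[2]+K[1,2]])
E
python3 - <<'E'
from h import *
for n in('side','top','wrist'):
    c=snap(n,n+'0'); print(n,c.keys(),c['intrinsics'].round(1).tolist(),c['cam_to_world'].round(3).tolist())
print(sense())
E
```

```text
pics
side dict_keys(['image', 'intrinsics', 'cam_to_world']) [[416.4, 0.0, 252.6], [0.0, 416.4, 193.1], [0.0, 0.0, 1.0]] [[0.89, 0.345, -0.297, 0.281], [-0.455, 0.686, -0.567, -0.404], [0.008, 0.64, 0.768, 0.901], [0.0, 0.0, 0.0, 1.0]]
top dict_keys(['image', 'intrinsics', 'cam_to_world']) [[411.4, 0.0, 261.7], [0.0, 411.4, 187.9], [0.0, 0.0, 1.0]] [[-0.011, 0.987, -0.157, 0.451], [-1.0, -0.012, -0.009, 0.15], [-0.01, 0.157, 0.988, 1.035], [0.0, 0.0, 0.0, 1.0]]
wrist dict_keys(['image', 'intrinsics', 'cam_to_world']) [[309.3, 0.0, 251.9], [0.0, 309.3, 196.3], [0.0, 0.0, 1.0]] [[0.397, -0.874, -0.28, 0.177], [0.918, 0.378, 0.123, 0.605], [-0.002, -0.306, 0.952, 0.371], [0.0, 0.0, 0.0, 1.0]]
{'time': 0.15, 'qpos': array([ 1.04302054e+00,  5.32237727e-02,  1.61396827e+00,  2.40727621e-05,
        1.47601544e+00, -1.18976608e-01]), 'qd': array([ 1.04659414e-03, -9.77529465e-04, -2.34283424e-03,  4.47311166e-05,
        5.45590970e-04, -7.59765065e-04]), 'effort': array([ 3.79615358e-04, -3.94242346e+01, -3.70723343e+01, -1.24874150e-04,
        4.65180085e-03,  2.16832905e-05]), 'ee_pos': array([0.24823677, 0.5731861 , 0.30294001]), 'tcp_rot': array([-1.70460997,  1.56918132, -2.11341145]), 'force': array([0.60222751, 0.48917226, 0.22258986]), 'torque': array([-0.02234365, -0.02230613, -0.05100477]), 'width': 0.08534920397896949}
```

View pics/side0.png

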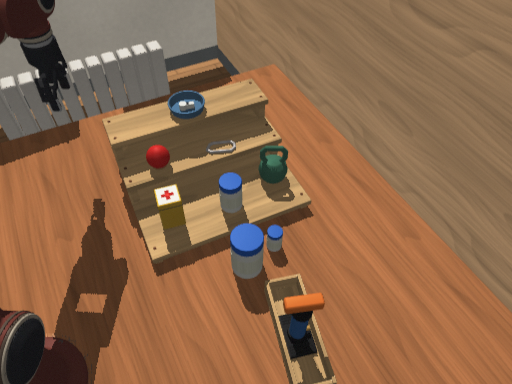

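View pics/top0.png

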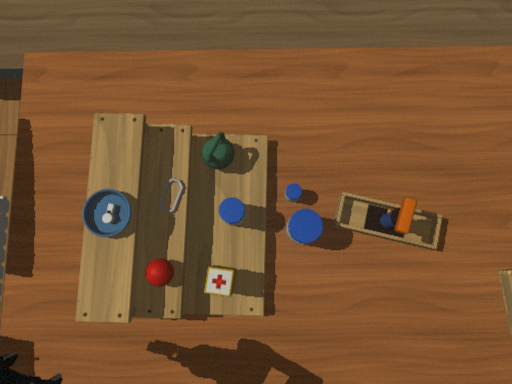

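View pics/wrist0.png

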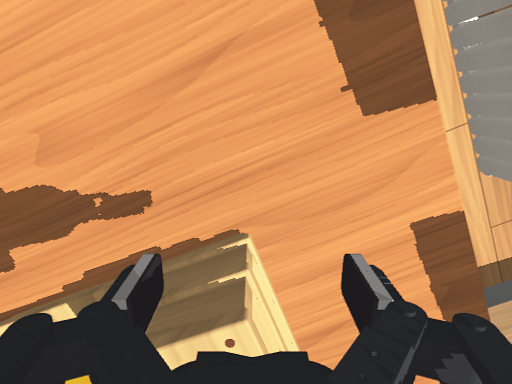

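```bash
python3 - <<'E'
from h import *
for n in('side0','top0'):
    c=load(n);im=c['image']
    if n=='top0': a=im[120:320,190:460]
    else: a=im[140:384,130:350]
    a=cv2.resize(a,None,fx=800/a.shape[1] if n=='top0' else 2.4,fy=800/a.shape[1] if n=='top0' else 2.4,interpolation=cv2.INTER_CUBIC)
    cv2.imwrite('pics/'+n+'z.png',a[...,::-1]); print(a.shape)
    hsv=cv2.cvtColor(im,cv2.COLOR_RGB2HSV)
    for nm,lo,hi in(('blue',(110,150,60),(125,255,255)),('red',(0,180,100),(4,255,255)),('orange',(5,225,120),(14,255,255)),('yellow',(20,180,80),(32,255,255))):
        m=cv2.inRange(hsv,lo,hi);k,l,s,ce=cv2.connectedComponentsWithStats(m)
        for i in range(1,k):
            if s[i,4]>40: print(n,nm,s[i].tolist(),ce[i].round(1).tolist())
E
```

```text
(586, 528, 3)
side0 blue [219, 173, 23, 20, 255] [230.0, 182.6]
side0 blue [230, 224, 34, 32, 578] [246.3, 239.5]
side0 blue [268, 225, 15, 15, 121] [274.8, 231.7]
side0 red [146, 145, 23, 18, 277] [156.3, 152.8]
side0 yellow [156, 198, 26, 12, 90] [168.4, 204.3]
side0 yellow [160, 206, 26, 22, 391] [172.6, 216.9]
(593, 800, 3)
top0 blue [286, 184, 15, 15, 177] [293.3, 191.0]
top0 blue [220, 198, 25, 25, 459] [231.7, 209.9]
top0 blue [289, 209, 34, 34, 874] [305.3, 225.7]
top0 red [146, 259, 21, 27, 433] [156.0, 271.7]
top0 red [213, 275, 13, 13, 70] [218.7, 281.2]
top0 orange [396, 198, 21, 35, 302] [405.8, 215.1]
top0 yellow [204, 266, 30, 28, 87] [214.5, 275.6]
```

View pics/top0z.png

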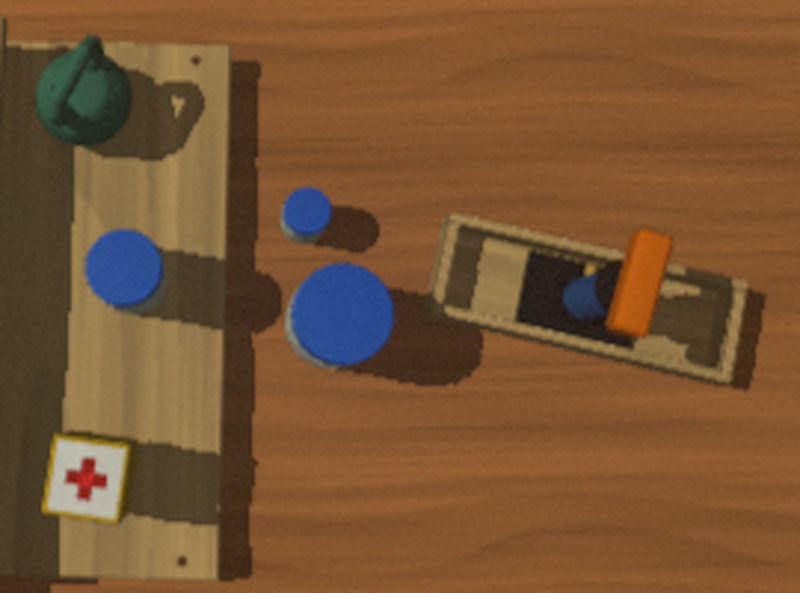

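View pics/side0z.png

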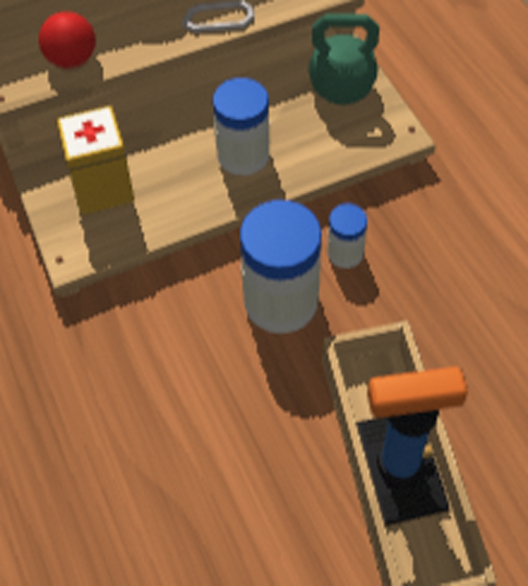

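```bash
python3 - <<'E'
from h import *
from scipy.spatial.transform import Rotation as R
c=load('top0');im=c['image']
hsv=cv2.cvtColor(im,cv2.COLOR_RGB2HSV)
f=800/270; Z=lambda x,y:(190+x/f-.3,120+y/f-.3)
def comp(m,x,y):
    k,l,s,ce=cv2.connectedComponentsWithStats(m);i=l[int(y),int(x)];return np.argwhere(l==i)[:,::-1].astype(np.float32)
b=cv2.inRange(hsv,(108,150,40),(125,255,255))
for nm,x,y,z in(('jar',231,209,.131),('big',305,225,.13),('small',293,191,.05)):
    p=comp(b,x,y);e=cv2.minEnclosingCircle(p);print(nm,onz(c,*e[0],z).round(4),(2*onz(c,e[0][0]+e[1]+.5,e[0][1],z)-2*onz(c,*e[0],z)).round(4))
w=[onz(c,*Z(x,y),.131) for x,y in((55,435),(130,440),(120,522),(43,510))]
print('tin',np.mean(w,0).round(4),'cross',onz(c,218.7,281.2,.131).round(4));print([np.degrees(np.arctan2(*(w[(i+1)%4]-w[i])[[1,0]])).round(1) for i in range(4)],[np.linalg.norm(w[(i+1)%4]-w[i]).round(4) for i in range(4)])
w=[onz(c,*Z(x,y),.048) for x,y in((450,215),(748,280),(733,384),(434,313))]
print('box',np.mean(w,0).round(4),np.round(w,3).tolist());print([np.degrees(np.arctan2(*(w[(i+1)%4]-w[i])[[1,0]])).round(1) for i in range(4)],[np.linalg.norm(w[(i+1)%4]-w[i]).round(4) for i in range(4)])
p=comp(cv2.inRange(hsv,(4,200,90),(16,255,255)),405,215)
r=cv2.minAreaRect(p);print('bar',r,onz(c,*r[0],.178).round(4))
bb=[onz(c,*q,.178) for q in cv2.boxPoints(r)];print([np.degrees(np.arctan2(*(bb[(i+1)%4]-bb[i])[[1,0]])).round(1) for i in range(4)],[np.linalg.norm(bb[(i+1)%4]-bb[i]).round(4) for i in range(4)])
print('tier edge',[onz(c,*Z(x,y),.036).round(4) for x,y in((229,46),(218,578),(75,150),(60,575))])
s=sense();M=R.from_euler('xyz',s['tcp_rot']).as_matrix();print(M.round(3).tolist())
c=load('side0');
print('side jar/tin lids',)
for nm,u,v in(('jar lid',230,181.5),('tin',167.5,195)): print(nm,onz(c,u,v,.131).round(4))
E
```

```text
jar [0.547  0.2249 0.131 ] [-0.0007 -0.0574  0.    ]
big [0.5104 0.0632 0.13  ] [-0.0009 -0.0759  0.    ]
small [0.5998 0.0823 0.05  ] [-0.0005 -0.0388  0.    ]
tin [0.395  0.2517 0.131 ] cross [0.3936 0.2524 0.131 ]
[np.float64(-94.3), np.float64(172.9), np.float64(80.8), np.float64(-8.7)] [np.float64(0.0549), np.float64(0.0584), np.float64(0.0564), np.float64(0.0538)]
box [ 0.5269 -0.1449  0.048 ] [[0.596, -0.035, 0.048], [0.539, -0.273, 0.048], [0.457, -0.254, 0.048], [0.516, -0.018, 0.048]]
[np.float64(-103.3), np.float64(167.4), np.float64(75.9), np.float64(-11.5)] [np.float64(0.2445), np.float64(0.0849), np.float64(0.243), np.float64(0.0813)]
bar ((405.33966064453125, 214.81134033203125), (14.56021785736084, 36.263179779052734), 15.945395469665527) [ 0.5275 -0.1406  0.178 ]
[np.float64(-19.2), np.float64(-107.1), np.float64(160.5), np.float64(73.2)] [np.float64(0.0767), np.float64(0.0299), np.float64(0.0766), np.float64(0.0296)]
tier edge [array([0.7442, 0.1439, 0.036 ]), array([0.3096, 0.1583, 0.036 ]), array([0.6561, 0.2738, 0.036 ]), array([0.313 , 0.2834, 0.036 ])]
[[-0.001, 0.398, 0.918], [-0.001, 0.918, -0.398], [-1.0, -0.002, -0.0]]
side jar/tin lids
jar lid [0.5463 0.2225 0.131 ]
tin [0.3944 0.2507 0.131 ]
```

send_rows:
  commands:
    - {"xyz":[0,0,40],"turn":[0,0,-7]}
    - {"xyz":[15,-20,60],"turn":[0,0,-14]}
    - {"xyz":[40,-50,60],"turn":[0,0,-21]}
    - {"xyz":[65,-80,60],"turn":[0,0,-28]}
    - {"xyz":[90,-110,60],"turn":[0,0,-35]}
    - {"xyz":[115,-140,60],"turn":[0,0,-42]}
    - {"xyz":[140,-170,60],"turn":[0,0,-49]}
    - {"xyz":[165,-200,60],"turn":[0,0,-56]}
    - {"xyz":[190,-230,60],"turn":[0,0,-63]}
    - {"xyz":[215,-260,60],"turn":[0,0,-70],"grip":1}

```text
invalid input at $.commands[0]: expected keys grip, xyz, turn
```

send_rows:
  commands:
    - {"grip":1,"xyz":[0,0,40],"turn":[0,0,-7]}
    - {"grip":1,"xyz":[15,-20,60],"turn":[0,0,-14]}
    - {"grip":1,"xyz":[40,-50,60],"turn":[0,0,-21]}
    - {"grip":1,"xyz":[65,-80,60],"turn":[0,0,-28]}
    - {"grip":1,"xyz":[90,-110,60],"turn":[0,0,-35]}
    - {"grip":1,"xyz":[115,-140,60],"turn":[0,0,-42]}
    - {"grip":1,"xyz":[140,-170,60],"turn":[0,0,-49]}
    - {"grip":1,"xyz":[165,-200,60],"turn":[0,0,-56]}
    - {"grip":1,"xyz":[190,-230,60],"turn":[0,0,-63]}
    - {"grip":1,"xyz":[215,-260,60],"turn":[0,0,-70]}

```text
time: 0.98
ee_pos: [0.464, 0.3115, 0.3626]
tcp_rot: [-1.631, 1.569, 3.016]
force: [-0.0, 0.5, 0.5]
width: 0.0856
```

send_rows:
  commands:
    - {"grip":1,"xyz":[30,-30,0],"turn":[0,0,-5]}
    - {"grip":1,"xyz":[60,-60,-10],"turn":[0,0,-9]}
    - {"grip":1,"xyz":[83,-87,-30],"turn":[0,0,-9]}
    - {"grip":1,"xyz":[83,-87,-50],"turn":[0,0,-9]}
    - {"grip":1,"xyz":[83,-87,-50],"turn":[0,0,-9]}

```text
time: 1.4
ee_pos: [0.5463, 0.222, 0.3068]
tcp_rot: [-1.171, 1.56, -2.968]
force: [-0.8, -0.7, -0.9]
width: 0.0853
```

```bash
cat >> h.py <<'E'
from scipy.spatial.transform import Rotation as R
def st():
    s=sense();M=R.from_euler('xyz',s['tcp_rot']).as_matrix()
    print('t',round(s['time'],2),'p',(s['ee_pos']*1000).round(1),'jaw',np.degrees(np.arctan2(M[1,1],M[0,1])).round(2),'xax',M[:,0].round(4),'F',s['force'].round(2),'T',s['torque'].round(3),'w',(s['width']*1000).round(1),'q',s['qpos'].round(2));return s,M
E
python3 - <<'E'
from h import *
s,M=st(); c=snap('wrist','w1')
# camera in tool frame
T=c['cam_to_world']; print((M.T@(T[:3,3]-s['ee_pos'])).round(4))
E
```

```text
Traceback (most recent call last):
  File "h.py", line 18, in st
    print('t',round(s['time'],2),'p',(s['ee_pos']*1000).round(1),'jaw',np.degrees(np.arctan2(M[1,1],M[0,1])).round(2),'xax',M[:,0].round(4),'F',s['force'].round(2),'T',s['torque'].round(3),'w',(s['width']*1000).round(1),'q',s['qpos'].round(2));return s,M
                                                                                                                                                                                                 ^^^^^^^^^^^^^^^^^^^^^^^
AttributeError: 'float' object has no attribute 'round'
```

```bash
sed -i "s/(s\['width'\]\*1000).round(1)/round(s['width']*1000,1)/" h.py
python3 - <<'E'
from h import *
s,M=st(); c=snap('wrist','w1')
T=c['cam_to_world']; print((M.T@(T[:3,3]-s['ee_pos'])).round(4))
im=c['image'];hsv=cv2.cvtColor(im,cv2.COLOR_RGB2HSV)
m=cv2.inRange(hsv,(108,150,40),(125,255,255));k,l,S,ce=cv2.connectedComponentsWithStats(m)
for i in range(1,k):
  if S[i,4]>300:
    p=np.argwhere(l==i)[:,::-1].astype(np.float32);e=cv2.minEnclosingCircle(p);print(S[i],e,onz(c,*e[0],.131).round(4),onz(c,*ce[i],.131).round(4))
E
```

```text
t 1.4 p [546.3 222.  306.8] jaw -12.98 xax [-0.0108 -0.0019 -0.9999] F [-0.8  -0.66 -0.87] T [-0.007  0.001 -0.054] w 85.3 q [ 0.26 -0.03  1.69  0.    1.49  0.49]
[-0.0683  0.0002 -0.0788]
[ 222  153   68   69 3568] ((255.55381774902344, 186.96636962890625), 34.32292556762695) [0.5494 0.2291 0.131 ] [0.5495 0.2285 0.131 ]
[309 260  33  32 857] ((325.0, 276.0), 17.088106155395508) [0.5921 0.1335 0.131 ] [0.592  0.1338 0.131 ]
[ 221  301   73   56 3237] ((257.0, 337.4146423339844), 37.19406509399414) [0.5171 0.0798 0.131 ] [0.5188 0.0888 0.131 ]
```

View pics/w1.png

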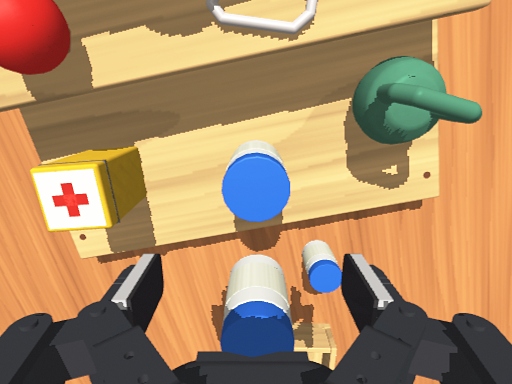

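send_rows:
  commands:
    - {"grip":1,"xyz":[1,4,-35],"turn":[0.1,-0.6,0.2]}
    - {"grip":1,"xyz":[1,4,-70],"turn":[0.1,-0.6,0.2]}
    - {"grip":1,"xyz":[1,4,-100],"turn":[0.1,-0.6,0.2]}
    - {"grip":1,"xyz":[1,4,-125],"turn":[0.1,-0.6,0.2]}
    - {"grip":1,"xyz":[1,4,-137],"turn":[0.1,-0.6,0.2]}
    - {"grip":1,"xyz":[1,4,-137],"turn":[0.1,-0.6,0.2]}
    - {"grip":1,"xyz":[1,4,-137],"turn":[0.1,-0.6,0.2]}

```text
time: 2.03
ee_pos: [0.5473, 0.2282, 0.1734]
tcp_rot: [2.185, 1.568, 0.395]
force: [-1.1, 0.5, 0.8]
width: 0.0857
```

```bash
python3 - <<'E'
from h import *
s,M=st(); c=snap('wrist','w2')
E
```

```text
t 2.03 p [547.3 228.2 173.4] jaw -12.6 xax [ 0.003   0.0013 -1.    ] F [-1.14  0.47  0.81] T [ 0.019 -0.049 -0.023] w 85.7 q [0.27 0.09 1.8  0.   1.25 0.49]
```

View pics/w2.png

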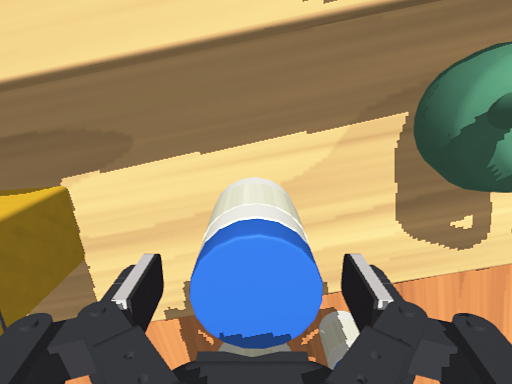

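```bash
python3 - <<'E'
from h import *
c=load('w2');im=c['image'];hsv=cv2.cvtColor(im,cv2.COLOR_RGB2HSV)
m=cv2.inRange(hsv,(108,150,40),(125,255,255));k,l,S,ce=cv2.connectedComponentsWithStats(m);i=1+S[1:,4].argmax();print(S[i])
p=np.argwhere(l==i)[:,::-1].astype(np.float32)
rows=[(v,p[p[:,1]==v][:,0].min(),p[p[:,1]==v][:,0].max()) for v in range(250,320,4)];w=max(rows,key=lambda r:r[2]-r[1]);print(w)
print(onz(c,(w[1]+w[2])/2,w[0],.131).round(4), (onz(c,w[2]+1,w[0],.131)-onz(c,w[1],w[0],.131)).round(4))
print([onz(c,255,v,.131).round(4) for v in (219,349)])
print(proj(c,[.5473,.2282,.131]))
E
```

```text
[  190   219   133   129 13324]
(286, np.float32(190.0), np.float32(321.0))
[0.55   0.2319 0.131 ] [ 0.0534 -0.012   0.    ]
[array([0.5562, 0.2611, 0.131 ]), array([0.5427, 0.2001, 0.131 ])]
[251.20966955 294.64356561]
```

send_rows:
  commands:
    - {"grip":0.75,"xyz":[1,1,-2],"turn":[0,0,0]}
    - {"grip":0.65,"xyz":[1,1,-2],"turn":[0,0,0]}
    - {"grip":0.55,"xyz":[1,1,-2],"turn":[0,0,0]}
    - {"grip":0.5,"xyz":[1,1,-2],"turn":[0,0,0]}
    - {"grip":0.5,"xyz":[1,1,-2],"turn":[0,0,0]}
    - {"grip":0.5,"xyz":[1,1,-2],"turn":[0,0,0]}
  force: 40

```text
time: 2.58
ee_pos: [0.5501, 0.2299, 0.1753]
tcp_rot: [2.189, 1.562, 0.398]
force: [-2.4, 0.3, 6.2]
width: 0.0569
```

```bash
python3 - <<'E'
from h import *
s,M=st(); c=snap('wrist','w3')
E
```

```text
t 2.58 p [550.1 229.9 175.3] jaw -12.62 xax [ 0.0084  0.0035 -1.    ] F [-2.44  0.26  6.17] T [0.114 0.237 0.   ] w 56.9 q [0.27 0.09 1.79 0.   1.25 0.49]
```

View pics/w3.png

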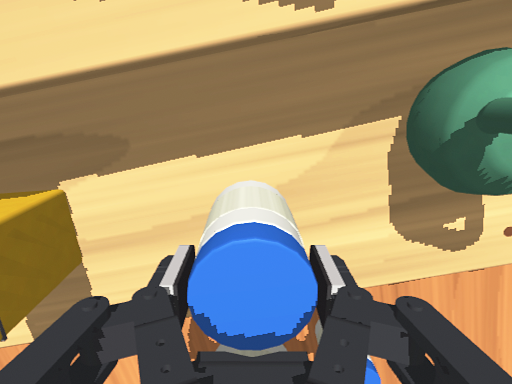

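send_rows:
  commands:
    - {"grip":0.5,"xyz":[0,0,25],"turn":[0,0,0]}
    - {"grip":0.5,"xyz":[0,0,60],"turn":[0,0,0]}
    - {"grip":0.5,"xyz":[0,0,95],"turn":[0,0,0]}
    - {"grip":0.5,"xyz":[0,0,130],"turn":[0,0,0]}
    - {"grip":0.5,"xyz":[0,0,160],"turn":[0,0,0]}
    - {"grip":0.5,"xyz":[0,-20,175],"turn":[0,0,0]}
    - {"grip":0.5,"xyz":[0,-50,180],"turn":[0,0,0]}
    - {"grip":0.5,"xyz":[-5,-85,180],"turn":[0,0,0]}
    - {"grip":0.5,"xyz":[-8,-120,180],"turn":[0,0,0]}
    - {"grip":0.5,"xyz":[-11,-155,180],"turn":[0,0,0]}

```text
time: 3.47
ee_pos: [0.5385, 0.0736, 0.3556]
tcp_rot: [2.154, 1.561, 0.364]
force: [0.4, 0.3, -2.5]
width: 0.0568
```

send_rows:
  commands:
    - {"grip":0.5,"xyz":[-4,-35,0],"turn":[0,0,0]}
    - {"grip":0.5,"xyz":[-7,-70,0],"turn":[0,0,0]}
    - {"grip":0.5,"xyz":[-10,-105,0],"turn":[0,0,0]}
    - {"grip":0.5,"xyz":[-14,-140,0],"turn":[0,0,0]}
    - {"grip":0.5,"xyz":[-18,-175,0],"turn":[0,0,0]}
    - {"grip":0.5,"xyz":[-22,-210,0],"turn":[0,0,0]}
    - {"grip":0.5,"xyz":[-26,-245,0],"turn":[0,0,0]}
    - {"grip":0.5,"xyz":[-30,-275,0],"turn":[0,0,0]}
    - {"grip":0.5,"xyz":[-33,-290,0],"turn":[0,0,0]}
    - {"grip":0.5,"xyz":[-33,-290,0],"turn":[0,0,0]}

```text
time: 4.3
ee_pos: [0.5045, -0.2194, 0.3552]
tcp_rot: [2.097, 1.563, 0.302]
force: [0.2, 0.0, -3.1]
width: 0.0567
```

```bash
python3 - <<'E'
from h import *
s,M=st(); c=snap('wrist','w4');c=snap('top','t4');a=c['image'][140:320,300:500];cv2.imwrite('pics/t4z.png',cv2.resize(a,None,fx=3,fy=3,interpolation=cv2.INTER_CUBIC)[...,::-1])
c=snap('side','s4')
E
```

```text
t 4.3 p [ 504.5 -219.4  355.2] jaw -12.84 xax [ 0.0079  0.0025 -1.    ] F [ 0.25  0.04 -3.13] T [ 0.02  -0.025 -0.008] w 56.7 q [-0.55 -0.16  1.73  0.01  1.56 -0.32]
```

View pics/w4.png

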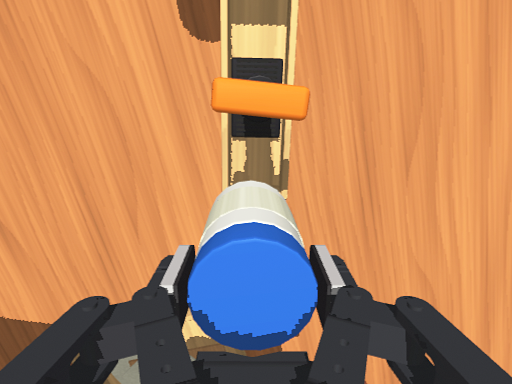

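View pics/t4z.png

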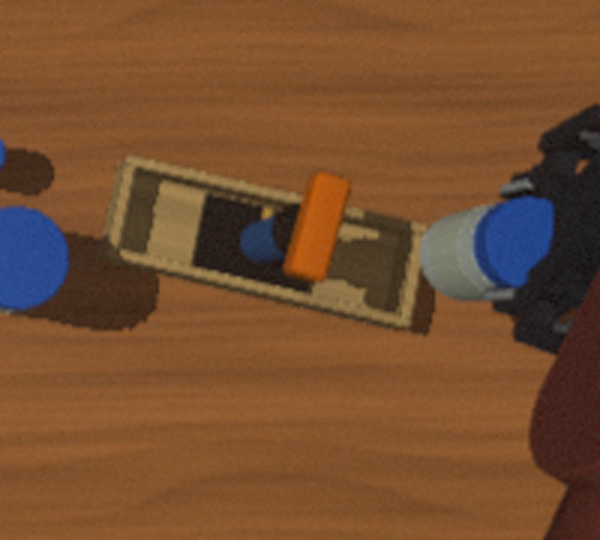

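View pics/s4.png

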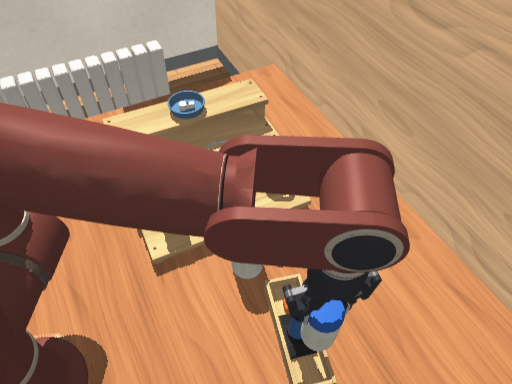

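```bash
python3 - <<'E'
from h import *
c=load('w4');a=c['image'][0:200,170:340];cv2.imwrite('pics/w4z.png',cv2.resize(a,None,fx=3,fy=3,interpolation=cv2.INTER_CUBIC)[...,::-1])
E
```

```text
(no output)
```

View pics/w4z.png

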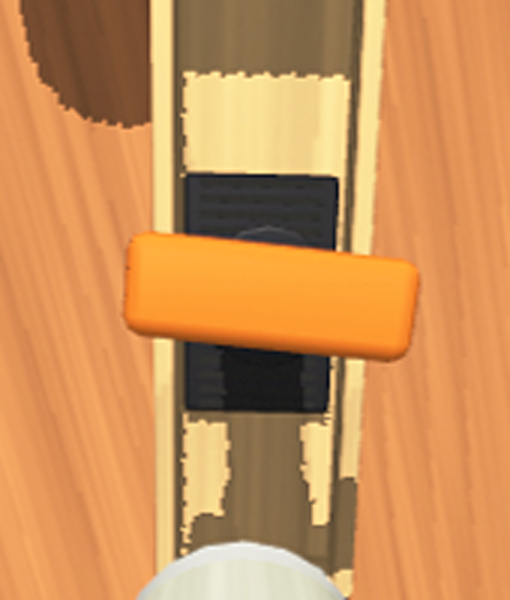

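```bash
python3 - <<'E'
from h import *
c=load('w4');Z=lambda x,y:(170+x/3-.3,y/3-.3)
P=lambda x,y,z:onz(c,*Z(x,y),z)[:2]
w=[P(x,y,.018) for x,y in((185,175),(338,178),(329,412),(184,410))]
print('foot',np.mean(w,0).round(4),np.round(w,4).tolist(),[np.degrees(np.arctan2(*(w[(i+1)%4]-w[i])[[1,0]])).round(1) for i in range(4)],[np.linalg.norm(w[(i+1)%4]-w[i]).round(4) for i in range(4)])
L=[P(152,20,.048),P(157,540,.048)];Rr=[P(385,20,.048),P(357,480,.048)]
for e in(L,Rr):
    d=e[0]-e[1];print(np.round(e,4).tolist(),np.degrees(np.arctan2(d[1],d[0])).round(2))
# lateral coordinate relative to axis at angle 77.2
for ang in(77.2,):
    n=np.array([np.sin(np.radians(ang)),-np.cos(np.radians(ang))]);a=np.array([np.cos(np.radians(ang)),np.sin(np.radians(ang))])
    for nm,q in(('L0',L[0]),('L1',L[1]),('R0',Rr[0]),('R1',Rr[1]),('tcp',np.array([.5045,-.2194])),('boxtop',np.array([.5269,-.1449])),('foot',np.mean(w,0))): print(nm,(n@q).round(4),(a@q).round(4))
# bar top z .178
q=[(130,235),(415,262),(408,360),(125,333)]
w=[P(x,y,.178) for x,y in q];print('bar',np.mean(w,0).round(4),[np.degrees(np.arctan2(*(w[(i+1)%4]-w[i])[[1,0]])).round(1) for i in range(4)])
c=load('t4');Z=lambda x,y:(300+x/3-.3,140+y/3-.3)
w=[P(x,y,.048) for x,y in((127,157),(429,225),(410,330),(107,253))]
print('box',np.mean(w,0).round(4),np.round(w,3).tolist());print([np.degrees(np.arctan2(*(w[(i+1)%4]-w[i])[[1,0]])).round(1) for i in range(4)],[np.linalg.norm(w[(i+1)%4]-w[i]).round(4) for i in range(4)])
E
```

```text
foot [ 0.5293 -0.1455] [[0.5105, -0.0929], [0.5703, -0.1076], [0.5486, -0.1982], [0.4876, -0.1834]] [np.float64(-13.8), np.float64(-103.5), np.float64(166.4), np.float64(75.8)] [np.float64(0.0616), np.float64(0.0932), np.float64(0.0627), np.float64(0.0933)]
[[0.5122, -0.0449], [0.4662, -0.23]] 76.04
[[0.593, -0.0631], [0.5524, -0.2237]] 75.79
L0 0.5094 0.0697
L1 0.5055 -0.121
R0 0.5923 0.0698
R1 0.5882 -0.0958
tcp 0.5406 -0.1022
boxtop 0.5459 -0.0246
foot 0.5483 -0.0247
bar [ 0.529  -0.1452] [np.float64(-17.9), np.float64(-104.0), np.float64(161.9), np.float64(71.9)]
box [ 0.5272 -0.1446] [[0.596, -0.036], [0.538, -0.274], [0.456, -0.252], [0.519, -0.017]]
[np.float64(-103.7), np.float64(165.4), np.float64(75.0), np.float64(-13.9)] [np.float64(0.245), np.float64(0.0853), np.float64(0.244), np.float64(0.0794)]
```

```bash
python3 - <<'E'
from h import *
c=load('w4');im=c['image'];hsv=cv2.cvtColor(im,cv2.COLOR_RGB2HSV)
m=cv2.inRange(hsv,(108,150,40),(125,255,255));k,l,S,ce=cv2.connectedComponentsWithStats(m);i=1+S[1:,4].argmax();print(S[i])
p=np.argwhere(l==i)[:,::-1].astype(np.float32)
rows=[(v,p[p[:,1]==v][:,0].min(),p[p[:,1]==v][:,0].max()) for v in range(250,330,2)];print(rows[::4])
z=.3552-.0443
w=rows[np.argmax([r[2]-r[1] for r in rows])];cen=(onz(c,(w[1]+w[2])/2,w[0],z)); print(w,cen,(onz(c,w[2]+1,w[0],z)-onz(c,w[1],w[0],z)).round(4))
print('bottom edge',onz(c,252,348,z),'=> centre y +29 :')
c=load('t4')
im=c['image'];hsv=cv2.cvtColor(im,cv2.COLOR_RGB2HSV);m=cv2.inRange(hsv,(108,150,40),(125,255,255))[:,450:];p=np.argwhere(m)[:,::-1];print(p.min(0)+[450,0],p.max(0)+[450,0])
E
```

```text
[  187   222   131   128 12983]
[(250, np.float32(200.0), np.float32(303.0)), (258, np.float32(197.0), np.float32(307.0)), (266, np.float32(192.0), np.float32(311.0)), (274, np.float32(190.0), np.float32(314.0)), (282, np.float32(188.0), np.float32(317.0)), (290, np.float32(187.0), np.float32(317.0)), (298, np.float32(187.0), np.float32(317.0)), (306, np.float32(189.0), np.float32(315.0)), (314, np.float32(192.0), np.float32(311.0)), (322, np.float32(197.0), np.float32(307.0))]
(286, np.float32(187.0), np.float32(317.0)) [ 0.5057143  -0.21667123  0.3109    ] [ 0.0539 -0.0125  0.    ]
bottom edge [ 0.49850421 -0.2483675   0.3109    ] => centre y +29 :
[459 205] [484 235]
```

send_rows:
  commands:
    - {"grip":0.5,"xyz":[4.5,-5,-20],"turn":[-0.15,0.45,-1.1]}
    - {"grip":0.5,"xyz":[4.5,-5,-50],"turn":[-0.15,0.45,-1.1]}
    - {"grip":0.5,"xyz":[4.5,-5,-80],"turn":[-0.15,0.45,-1.1]}
    - {"grip":0.5,"xyz":[4.5,-5,-110],"turn":[-0.15,0.45,-1.1]}
    - {"grip":0.5,"xyz":[4.5,-5,-130],"turn":[-0.15,0.45,-1.1]}
    - {"grip":0.5,"xyz":[4.5,-5,-145],"turn":[-0.15,0.45,-1.1]}
    - {"grip":0.5,"xyz":[4.5,-5,-153],"turn":[-0.15,0.45,-1.1]}
    - {"grip":0.5,"xyz":[4.5,-5,-153],"turn":[-0.15,0.45,-1.1]}

```text
time: 5.12
ee_pos: [0.5091, -0.2193, 0.2001]
tcp_rot: [-2.282, 1.566, 2.193]
force: [0.8, -0.2, -2.4]
width: 0.0569
```

```bash
python3 - <<'E'
from h import *
s,M=st(); c=snap('wrist','w5');c=snap('top','t5');a=c['image'][140:320,300:500];cv2.imwrite('pics/t5z.png',cv2.resize(a,None,fx=3,fy=3,interpolation=cv2.INTER_CUBIC)[...,::-1])
c=snap('side','s5');a=c['image'][240:384,230:400];cv2.imwrite('pics/s5z.png',cv2.resize(a,None,fx=4,fy=4,interpolation=cv2.INTER_CUBIC)[...,::-1])
E
```

```text
t 5.12 p [ 509.1 -219.3  200.1] jaw -13.59 xax [-0.0027  0.0038 -1.    ] F [ 0.81 -0.22 -2.37] T [ 0.008  0.011 -0.01 ] w 56.9 q [-0.54 -0.03  1.87  0.    1.3  -0.3 ]
```

View pics/w5.png

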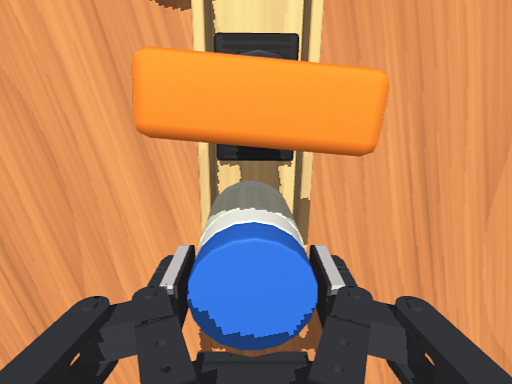

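View pics/t5z.png

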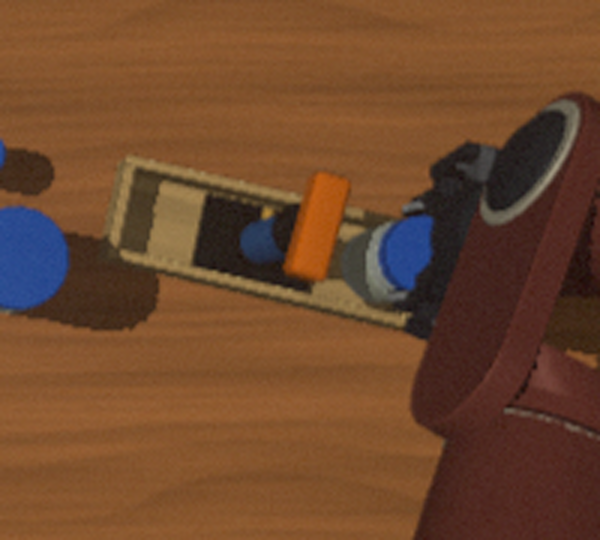

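View pics/s5z.png

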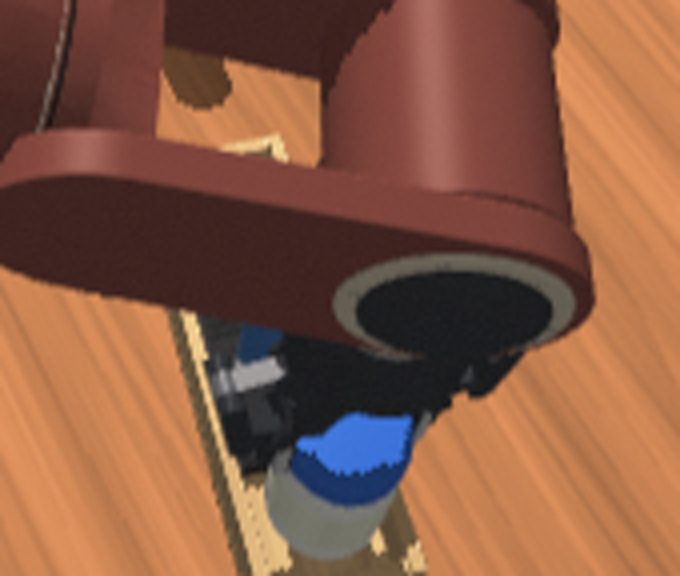

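```bash
python3 - <<'E'
from h import *
c=load('w5');a=c['image'][0:360,150:360];cv2.imwrite('pics/w5z.png',cv2.resize(a[:240],None,fx=3.3,fy=2.5,interpolation=cv2.INTER_CUBIC)[...,::-1])
s=sense();print(s['ee_pos'],s['time'])
E
```

```text
[ 0.51075649 -0.22093295  0.20401288] 5.2667
```

View pics/w5z.png

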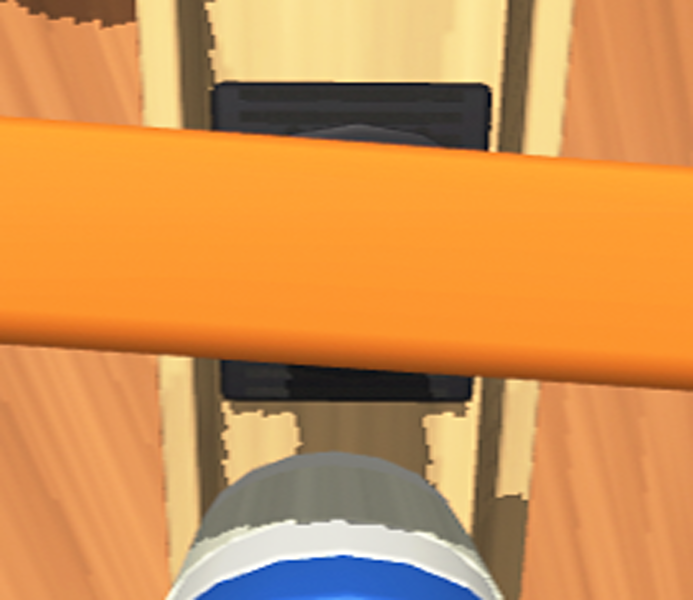

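```bash
python3 - <<'E'
from h import *
c=load('w5');Z=lambda x,y:(150+x/3.3-.3,y/2.5-.3)
P=lambda x,y,z:onz(c,*Z(x,y),z)[:2]
ang=np.radians(76);n=np.array([np.sin(ang),-np.cos(ang)]);a=np.array([np.cos(ang),np.sin(ang)])
def sh(nm,q):print(nm,q.round(4),'lat',(n@q).round(4),'along',(a@q).round(4))
sh('jar front bottom',P(340,452,.061)); sh('jar front bottom if .065',P(340,452,.065))
sh('footL',P(222,400,.018));sh('footR',P(472,402,.018));sh('foot farL',P(212,83,.018));sh('foot farR',P(490,83,.018))
for q in((138,30),(165,560)): sh('L',P(*q,.048))
for q in((573,30),(523,590)): sh('R',P(*q,.048))
z=.2025-.0443
sh('lid',onz(c,(187+317)/2+.5,291,z)[:2])
sh('lid back',onz(c,252,348,z)[:2]);sh('lid front',onz(c,252,223,z)[:2])
sh('tcp',np.array([.510,-.2205]))
w=[P(x,y,.178) for x,y in ()]
E
```

```text
jar front bottom [ 0.515 -0.196] lat 0.5472 along -0.0656
jar front bottom if .065 [ 0.5153 -0.195 ] lat 0.5472 along -0.0646
footL [ 0.488 -0.183] lat 0.5177 along -0.0595
footR [ 0.5482 -0.1982] lat 0.5799 along -0.0597
foot farL [ 0.5108 -0.0925] lat 0.518 along 0.0338
foot farR [ 0.5704 -0.1069] lat 0.5794 along 0.0343
L [ 0.5024 -0.0837] lat 0.5077 along 0.0404
L [ 0.4664 -0.2232] lat 0.5066 along -0.1038
R [ 0.583  -0.1032] lat 0.5906 along 0.0409
R [ 0.5459 -0.2527] lat 0.5908 along -0.1131
lid [ 0.51   -0.2172] lat 0.5474 along -0.0874
lid back [ 0.5029 -0.2458] lat 0.5474 along -0.1168
lid front [ 0.5169 -0.1876] lat 0.5469 along -0.057
tcp [ 0.51   -0.2205] lat 0.5482 along -0.0906
```

```bash
python3 - <<'E'
from h import *
ang=np.radians(76);n=np.array([np.sin(ang),-np.cos(ang)]);a=np.array([np.cos(ang),np.sin(ang)])
for f,rl,rb,zl in(('w2',(219,349),179,.131),('w3',(223,350),181,.131),('w4',(222.5,349),181,.3105),('w5',(223,349),181,.158)):
    c=load(f)
    l=[a@onz(c,253,r,zl)[:2] for r in rl];b=a@onz(c,253,rb,zl-.095)[:2]
    print(f,np.round(l,4),'lid c',np.mean(l).round(4),'base c',(b-.029).round(4))
E
```

```text
w2 [0.3879 0.3255] lid c 0.3567 base c 0.3502
w3 [0.3878 0.3256] lid c 0.3567 base c 0.351
w4 [-0.0592 -0.1213] lid c -0.0902 base c -0.0962
w5 [-0.057  -0.1176] lid c -0.0873 base c -0.0944
```

send_rows:
  commands:
    - {"grip":0.5,"xyz":[1.5,0,-12],"turn":[0,0,0]}
    - {"grip":0.5,"xyz":[1.5,0,-24],"turn":[0,0,0]}
    - {"grip":0.5,"xyz":[1.5,0,-34],"turn":[0,0,0]}
    - {"grip":0.5,"xyz":[1.5,0,-42],"turn":[0,0,0]}
    - {"grip":0.5,"xyz":[1.5,0,-47],"turn":[0,0,0]}
    - {"grip":0.5,"xyz":[1.5,0,-47],"turn":[0,0,0]}

```text
time: 5.77
ee_pos: [0.5112, -0.2204, 0.1547]
tcp_rot: [-2.768, 1.569, 1.707]
force: [0.1, -0.5, -2.8]
width: 0.0567
```

```bash
python3 - <<'E'
from h import *
s,M=st(); c=snap('wrist','w6');s,M=st()
E
```

```text
t 5.77 p [ 511.2 -220.4  154.7] jaw -13.65 xax [-3.0e-04  2.2e-03 -1.0e+00] F [ 0.12 -0.51 -2.81] T [-0.014  0.035  0.028] w 56.7 q [-0.54  0.03  1.89  0.    1.22 -0.3 ]
t 5.82 p [ 511.7 -220.7  155.8] jaw -13.64 xax [ 0.0011  0.0014 -1.    ] F [-0.23  0.42 -2.99] T [ 0.018  0.007 -0.017] w 56.8 q [-0.54  0.03  1.89  0.    1.22 -0.3 ]
```

View pics/w6.png

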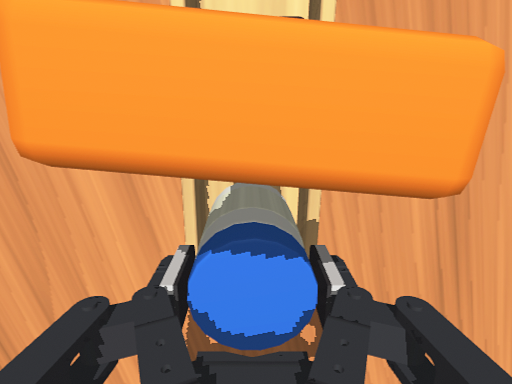

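send_rows:
  commands:
    - {"grip":0.5,"xyz":[0,0,-3],"turn":[0,0,0]}
    - {"grip":0.5,"xyz":[0,0,-6],"turn":[0,0,0]}
    - {"grip":0.5,"xyz":[0,0,-8],"turn":[0,0,0]}
    - {"grip":0.5,"xyz":[0,0,-8],"turn":[0,0,0]}

```text
time: 6.15
ee_pos: [0.5118, -0.2208, 0.1478]
tcp_rot: [2.518, 1.569, 0.709]
force: [0.0, -0.5, -2.5]
width: 0.0563
```

```bash
python3 - <<'E'
from h import *
s,M=st()
E
```

```text
t 6.15 p [ 511.8 -220.8  147.8] jaw -13.65 xax [ 0.0013  0.0011 -1.    ] F [ 0.03 -0.5  -2.48] T [-0.039  0.009  0.013] w 56.3 q [-0.54  0.04  1.9   0.    1.2  -0.3 ]
```

send_rows:
  commands:
    - {"grip":0.5,"xyz":[0,0,-2],"turn":[0,0,0]}
    - {"grip":0.5,"xyz":[0,0,-3],"turn":[0,0,0]}
    - {"grip":0.5,"xyz":[0,0,-3],"turn":[0,0,0]}

```text
time: 6.4
ee_pos: [0.5121, -0.2212, 0.1475]
tcp_rot: [2.453, 1.57, 0.644]
force: [-5.9, 2.3, 9.7]
width: 0.0569
```

```bash
python3 - <<'E'
from h import *
s,M=st()
E
```

```text
t 6.4 p [ 512.1 -221.2  147.5] jaw -13.63 xax [ 7.e-04  5.e-04 -1.e+00] F [-5.88  2.27  9.7 ] T [ 0.428  1.214 -0.021] w 56.9 q [-0.54  0.04  1.9   0.    1.2  -0.3 ]
```

send_rows:
  commands:
    - {"grip":0.5,"xyz":[0,0,1],"turn":[0,0,0]}
    - {"grip":0.7,"xyz":[0,0,2],"turn":[0,0,0]}
    - {"grip":0.75,"xyz":[0,0,2],"turn":[0,0,0]}
    - {"grip":0.85,"xyz":[0,0,2],"turn":[0,0,0]}
    - {"grip":0.85,"xyz":[0,0,2],"turn":[0,0,0]}

```text
time: 6.82
ee_pos: [0.5122, -0.2213, 0.1495]
tcp_rot: [2.206, 1.57, 0.398]
force: [0.1, -0.1, -0.7]
width: 0.0722
```

```bash
python3 - <<'E'
from h import *
s,M=st(); c=snap('wrist','w7');s,M=st()
E
```

```text
t 6.82 p [ 512.2 -221.3  149.5] jaw -13.63 xax [ 1.e-03  4.e-04 -1.e+00] F [ 0.05 -0.06 -0.71] T [ 0.048 -0.016 -0.025] w 72.2 q [-0.54  0.04  1.9   0.    1.2  -0.3 ]
t 6.87 p [ 512.2 -221.2  149.4] jaw -13.64 xax [ 8.e-04  6.e-04 -1.e+00] F [-0.13 -0.17  0.3 ] T [ 0.005 -0.056  0.002] w 72.4 q [-0.54  0.04  1.9   0.    1.2  -0.3 ]
```

View pics/w7.png

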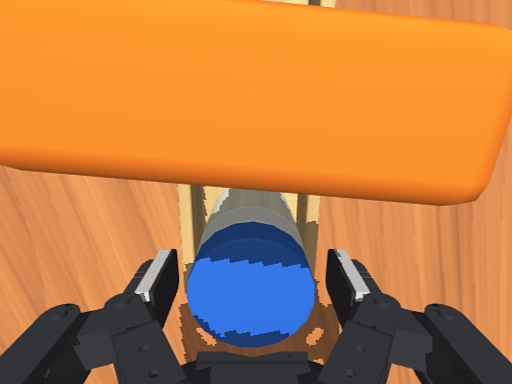

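send_rows:
  commands:
    - {"grip":1,"xyz":[0,0,20],"turn":[0,0,0]}
    - {"grip":1,"xyz":[0,0,60],"turn":[0,0,0]}
    - {"grip":1,"xyz":[0,0,100],"turn":[0,0,0]}
    - {"grip":1,"xyz":[0,0,140],"turn":[0,0,0]}
    - {"grip":1,"xyz":[0,10,175],"turn":[0,0,0]}
    - {"grip":1,"xyz":[-5,40,190],"turn":[0,0,0]}
    - {"grip":1,"xyz":[-13,75,190],"turn":[0,0,1]}
    - {"grip":1,"xyz":[-22,110,190],"turn":[0,0,2]}
    - {"grip":1,"xyz":[-31,145,190],"turn":[0,0,3]}
    - {"grip":1,"xyz":[-40,180,190],"turn":[0,0,4]}

```text
time: 7.7
ee_pos: [0.4715, -0.0399, 0.3394]
tcp_rot: [2.238, 1.569, 0.5]
force: [0.6, 1.0, -0.7]
width: 0.0855
```

send_rows:
  commands:
    - {"grip":1,"xyz":[-9,35,0],"turn":[0,0,0.5]}
    - {"grip":1,"xyz":[-18,70,0],"turn":[0,0,1]}
    - {"grip":1,"xyz":[-27,105,0],"turn":[0,0,2]}
    - {"grip":1,"xyz":[-36,140,0],"turn":[0,0,2]}
    - {"grip":1,"xyz":[-45,175,0],"turn":[0,0,2]}
    - {"grip":1,"xyz":[-54,210,0],"turn":[0,0,2]}
    - {"grip":1,"xyz":[-63,245,0],"turn":[0,0,2]}
    - {"grip":1,"xyz":[-72,275,0],"turn":[0,0,2]}
    - {"grip":1,"xyz":[-77,290,0],"turn":[0,0,2]}
    - {"grip":1,"xyz":[-77,290,0],"turn":[0,0,2]}

```text
time: 8.53
ee_pos: [0.3933, 0.2526, 0.3393]
tcp_rot: [2.829, 1.569, 1.13]
force: [0.0, 0.2, 0.1]
width: 0.0859
```

```bash
python3 - <<'E'
from h import *
s,M=st(); c=snap('wrist','w8');s,M=st();c=snap('top','t8');a=c['image'][140:320,300:500];cv2.imwrite('pics/t8z.png',cv2.resize(a,None,fx=3,fy=3,interpolation=cv2.INTER_CUBIC)[...,::-1])
c=snap('side','s8');a=c['image'][240:384,230:400];cv2.imwrite('pics/s8z.png',cv2.resize(a,None,fx=4,fy=4,interpolation=cv2.INTER_CUBIC)[...,::-1])
E
```

```text
t 8.53 p [393.3 252.6 339.3] jaw -7.36 xax [ 7.0e-04  1.5e-03 -1.0e+00] F [0.01 0.16 0.1 ] T [-0.027  0.    -0.051] w 85.9 q [ 0.41 -0.36  1.92  0.    1.58  0.54]
t 8.58 p [393.9 251.2 339.2] jaw -7.44 xax [ 1.e-03  3.e-04 -1.e+00] F [-0.23 -0.87 -0.18] T [-0.002 -0.004 -0.015] w 85.5 q [ 0.41 -0.36  1.92 -0.    1.58  0.54]
```

View pics/w8.png

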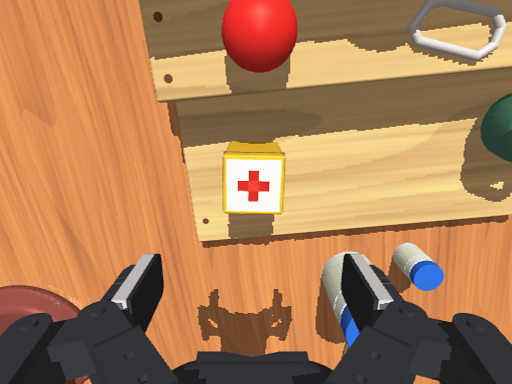

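View pics/t8z.png

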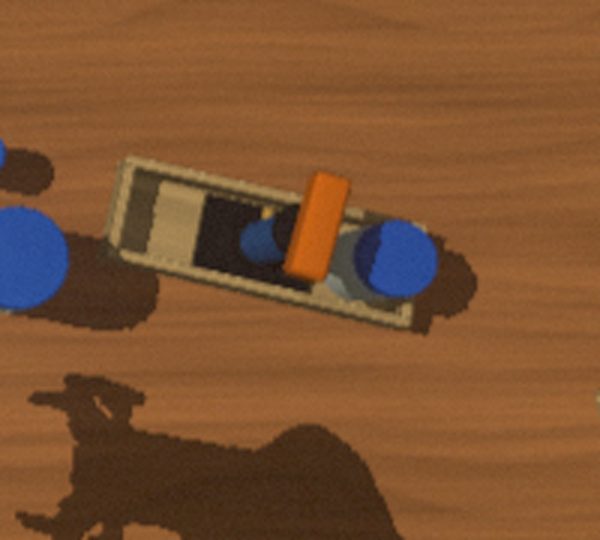

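View pics/s8z.png

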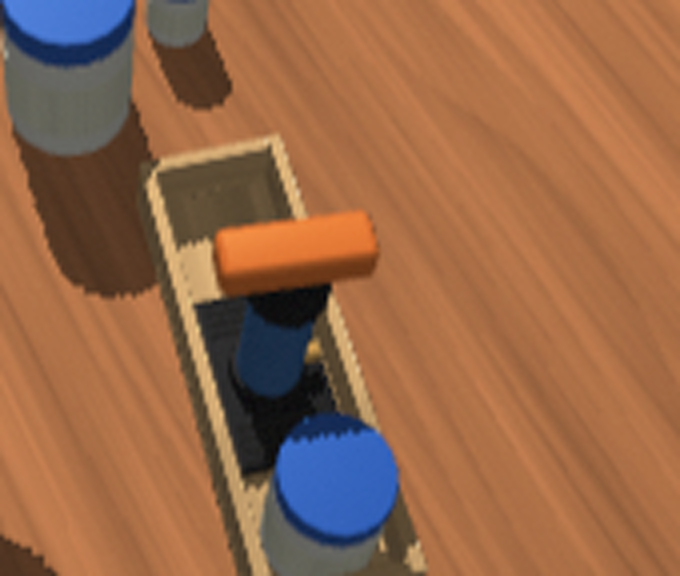

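```bash
python3 - <<'E'
from h import *
c=load('w8');im=c['image'];a=cv2.resize(im[130:230,200:310],None,fx=6,fy=6,interpolation=cv2.INTER_CUBIC);cv2.imwrite('pics/w8z.png',a[...,::-1])
hsv=cv2.cvtColor(im,cv2.COLOR_RGB2HSV);m=cv2.inRange(hsv,(0,180,100),(6,255,255));m[:150]=0;m[220:]=0
p=np.argwhere(m)[:,::-1].astype(np.float32);r=cv2.minAreaRect(p);print(p.mean(0),r,onz(c,*p.mean(0),.131))
q=cv2.boxPoints(r);w=[onz(c,*x,.131) for x in q];print([np.degrees(np.arctan2(*(w[(i+1)%4]-w[i])[[1,0]])).round(1) for i in range(4)])
c=load('t8');
m=cv2.inRange(cv2.cvtColor(c['image'],cv2.COLOR_RGB2HSV),(108,150,30),(125,255,255))[:,415:];p=np.argwhere(m)[:,::-1].astype(np.float32);e=cv2.minEnclosingCircle(p);print('jar in box',onz(c,e[0][0]+415,e[0][1],.103),e)
E
```

```text
[253.00845 185.45032] ((253.00003051757812, 185.5), (26.839643478393555, 26.906909942626953), 47.72631072998047) [0.39472699 0.25311064 0.131     ]
[np.float64(35.5), np.float64(-55.5), np.float64(-143.4), np.float64(123.3)]
jar in box [ 0.50795091 -0.22535973  0.103     ] ((17.559125900268555, 226.1246795654297), 12.436431884765625)
```

View pics/w8z.png

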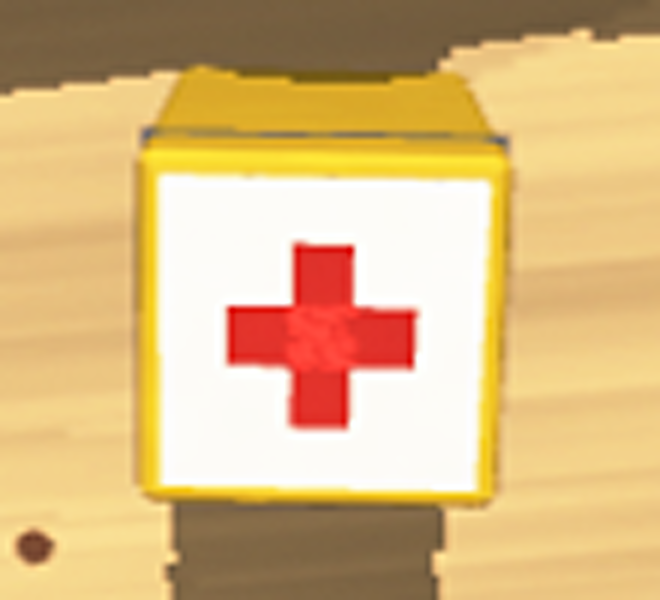

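send_rows:
  commands:
    - {"grip":1,"xyz":[1,1,-35],"turn":[0,0,-1.5]}
    - {"grip":1,"xyz":[1,1,-70],"turn":[0,0,-1.5]}
    - {"grip":1,"xyz":[1,1,-105],"turn":[0,0,-1.5]}
    - {"grip":1,"xyz":[1,1,-135],"turn":[0,0,-1.5]}
    - {"grip":1,"xyz":[1,1,-155],"turn":[0,0,-1.5]}
    - {"grip":1,"xyz":[1,1,-168],"turn":[0,0,-1.5]}
    - {"grip":1,"xyz":[1,1,-168],"turn":[0,0,-1.5]}
    - {"grip":1,"xyz":[1,1,-168],"turn":[0,0,-1.5]}

```text
time: 9.35
ee_pos: [0.3958, 0.2496, 0.1708]
tcp_rot: [-0.025, 1.57, -1.757]
force: [0.5, -0.6, 1.2]
width: 0.0853
```

```bash
python3 - <<'E'
from h import *
s,M=st(); c=snap('wrist','w9')
E
```

```text
t 9.35 p [395.8 249.6 170.8] jaw -9.24 xax [-1.e-04 -7.e-04 -1.e+00] F [ 0.45 -0.59  1.15] T [ 0.01  -0.044 -0.005] w 85.3 q [ 0.4  -0.21  2.09 -0.    1.26  0.57]
```

View pics/w9.png

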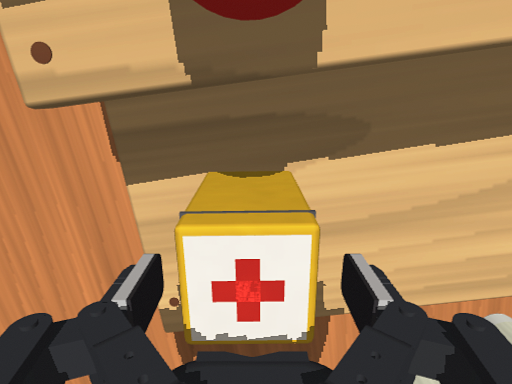

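send_rows:
  commands:
    - {"grip":0.75,"xyz":[-1,1,0],"turn":[0,0,0]}
    - {"grip":0.65,"xyz":[-1,1,0],"turn":[0,0,0]}
    - {"grip":0.55,"xyz":[-1,1,0],"turn":[0,0,0]}
    - {"grip":0.5,"xyz":[-1,1,0],"turn":[0,0,0]}
    - {"grip":0.5,"xyz":[-1,1,0],"turn":[0,0,0]}
    - {"grip":0.5,"xyz":[-1,1,0],"turn":[0,0,0]}
  force: 40

```text
time: 9.9
ee_pos: [0.3962, 0.2515, 0.174]
tcp_rot: [1.996, 1.566, 0.264]
force: [-2.5, -0.9, 6.9]
width: 0.057
```

```bash
python3 - <<'E'
from h import *
s,M=st(); c=snap('wrist','w10');s,M=st()
E
```

```text
t 9.9 p [396.2 251.5 174. ] jaw -9.2 xax [ 0.0045  0.0012 -1.    ] F [-2.52 -0.91  6.94] T [-0.145  0.29  -0.024] w 57.0 q [ 0.41 -0.21  2.09 -0.    1.26  0.57]
t 9.95 p [396.2 251.5 174. ] jaw -9.2 xax [ 0.0044  0.0012 -1.    ] F [-1.66 -1.09  6.41] T [-0.154  0.265 -0.047] w 57.4 q [ 0.41 -0.21  2.09 -0.    1.26  0.57]
```

View pics/w10.png

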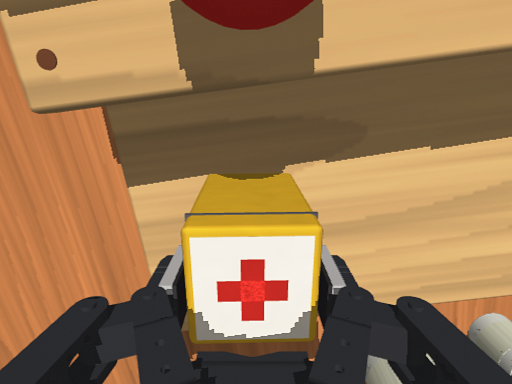

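send_rows:
  commands:
    - {"grip":0.5,"xyz":[0,0,25],"turn":[0,0,0]}
    - {"grip":0.5,"xyz":[0,0,60],"turn":[0,0,0]}
    - {"grip":0.5,"xyz":[0,0,95],"turn":[0,0,0]}
    - {"grip":0.5,"xyz":[0,0,130],"turn":[0,0,0]}
    - {"grip":0.5,"xyz":[0,0,160],"turn":[0,0,0]}
    - {"grip":0.5,"xyz":[10,-20,175],"turn":[0,0,-1]}
    - {"grip":0.5,"xyz":[23,-50,180],"turn":[0,0,-2]}
    - {"grip":0.5,"xyz":[38,-80,180],"turn":[0,0,-3]}
    - {"grip":0.5,"xyz":[53,-110,180],"turn":[0,0,-4]}
    - {"grip":0.5,"xyz":[68,-140,180],"turn":[0,0,-4.7]}

```text
time: 10.78
ee_pos: [0.4644, 0.1102, 0.3542]
tcp_rot: [1.949, 1.565, 0.136]
force: [-0.1, -0.0, -1.1]
width: 0.0576
```

send_rows:
  commands:
    - {"grip":0.5,"xyz":[15,-30,0],"turn":[0,0,0]}
    - {"grip":0.5,"xyz":[30,-60,0],"turn":[0,0,0]}
    - {"grip":0.5,"xyz":[45,-90,0],"turn":[0,0,0]}
    - {"grip":0.5,"xyz":[60,-120,0],"turn":[0,0,0]}
    - {"grip":0.5,"xyz":[72,-150,0],"turn":[0,0,0]}
    - {"grip":0.5,"xyz":[82,-170,0],"turn":[0,0,0]}
    - {"grip":0.5,"xyz":[84,-178,0],"turn":[0,0,0]}
    - {"grip":0.5,"xyz":[84,-178,0],"turn":[0,0,0]}
    - {"grip":0.5,"xyz":[84,-178,0],"turn":[0,0,0]}

```text
time: 11.53
ee_pos: [0.5481, -0.0674, 0.3538]
tcp_rot: [2.144, 1.566, 0.33]
force: [-0.6, -0.4, -1.4]
width: 0.0571
```

```bash
python3 - <<'E'
from h import *
s,M=st(); c=snap('wrist','w11');s,M=st();c=snap('top','t11');a=c['image'][140:320,300:500];cv2.imwrite('pics/t11z.png',cv2.resize(a,None,fx=3,fy=3,interpolation=cv2.INTER_CUBIC)[...,::-1])
c=snap('side','s11');a=c['image'][200:384,200:400];cv2.imwrite('pics/s11z.png',cv2.resize(a,None,fx=3,fy=3,interpolation=cv2.INTER_CUBIC)[...,::-1])
E
```

```text
t 11.53 p [548.1 -67.4 353.8] jaw -13.92 xax [ 0.0047  0.0016 -1.    ] F [-0.56 -0.36 -1.41] T [ 0.068 -0.011 -0.032] w 57.1 q [-0.26 -0.15  1.72  0.    1.56 -0.02]
t 11.58 p [548.1 -66.8 354. ] jaw -13.86 xax [ 0.005   0.0014 -1.    ] F [-0.21  1.37 -1.84] T [0.055 0.007 0.004] w 57.3 q [-0.26 -0.15  1.72  0.    1.56 -0.02]
```

View pics/w11.png

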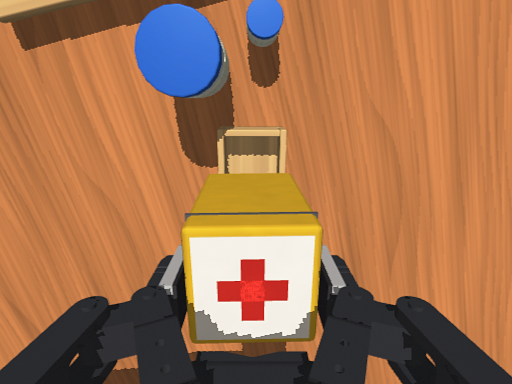

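View pics/t11z.png

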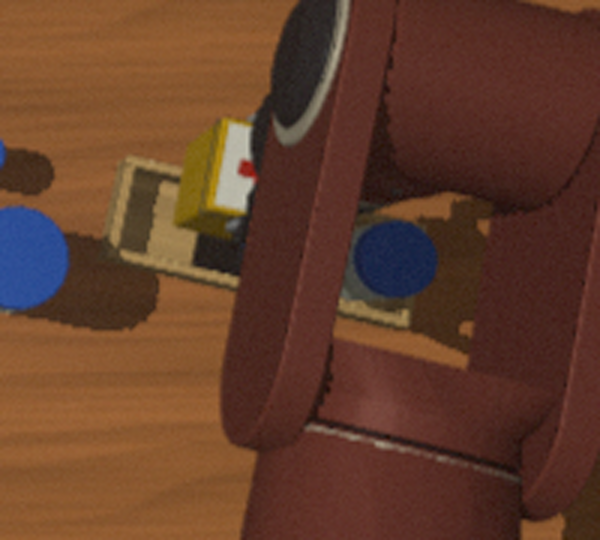

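View pics/s11z.png

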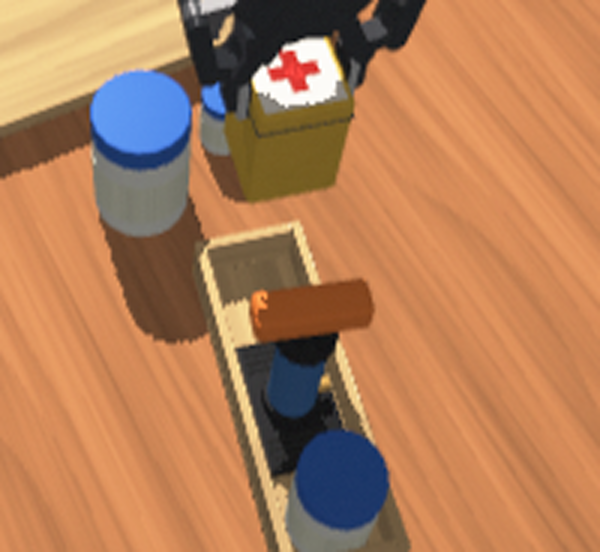

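```bash
python3 - <<'E'
from h import *
c=load('w11');a_=c['image'][110:190,190:310];cv2.imwrite('pics/w11z.png',cv2.resize(a_,None,fx=6,fy=6,interpolation=cv2.INTER_CUBIC)[...,::-1])
E
```

```text
(no output)
```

View pics/w11z.png

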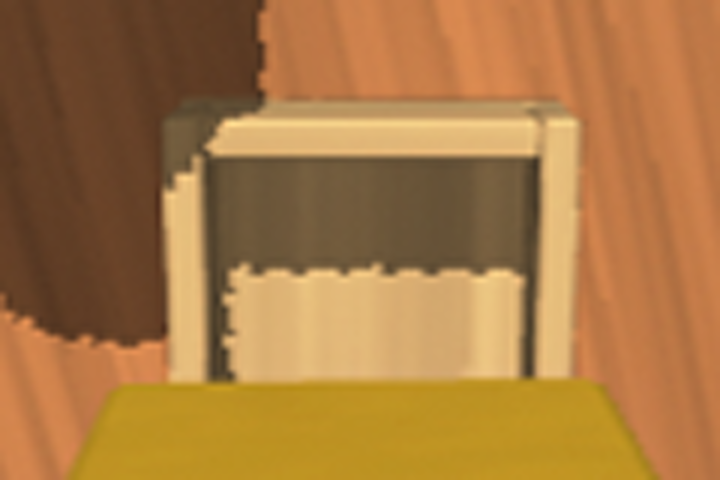

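```bash
python3 - <<'E'
from h import *
c=load('w11');Z=lambda x,y:(190+x/6-.4,110+y/6-.4)
P=lambda x,y,z:onz(c,*Z(x,y),z)[:2]
ang=np.radians(76);n=np.array([np.sin(ang),-np.cos(ang)]);a=np.array([np.cos(ang),np.sin(ang)])
def sh(nm,q):print(nm,q.round(4),'lat',(n@q).round(4),'along',(a@q).round(4))
sh('outer L',P(166,116,.048));sh('outer R',P(578,118,.048));sh('inner L',P(208,156,.048));sh('inner R',P(538,156,.048))
sh('L low',P(170,370,.048));sh('R low',P(573,370,.048))
for z in(.2155,.219): sh('tinL',P(118,382,z));sh('tinR',P(602,380,z))
sh('tcp',np.array([.5481,-.067]))
sh('cross',onz(c,252.5,290.5,.354-.043)[:2])
E
```

```text
outer L [ 0.52   -0.0158] lat 0.5084 along 0.1105
outer R [ 0.5991 -0.0358] lat 0.59 along 0.1102
inner L [ 0.526  -0.0253] lat 0.5165 along 0.1027
inner R [ 0.5898 -0.0412] lat 0.5823 along 0.1027
L low [ 0.5068 -0.0655] lat 0.5076 along 0.059
R low [ 0.5875 -0.0856] lat 0.5907 along 0.0591
tinL [ 0.5276 -0.0321] lat 0.5197 along 0.0965
tinR [ 0.5813 -0.0452] lat 0.575 along 0.0967
tinL [ 0.5282 -0.0314] lat 0.5201 along 0.0973
tinR [ 0.581  -0.0443] lat 0.5745 along 0.0976
tcp [ 0.5481 -0.067 ] lat 0.548 along 0.0676
cross [ 0.5492 -0.0659] lat 0.5488 along 0.069
```

send_rows:
  commands:
    - {"grip":0.5,"xyz":[1.2,0.5,-20],"turn":[0,0,0]}
    - {"grip":0.5,"xyz":[1.2,0.5,-50],"turn":[0,0,0]}
    - {"grip":0.5,"xyz":[1.2,0.5,-80],"turn":[0,0,0]}
    - {"grip":0.5,"xyz":[1.2,0.5,-110],"turn":[0,0,0]}
    - {"grip":0.5,"xyz":[1.2,0.5,-130],"turn":[0,0,0]}
    - {"grip":0.5,"xyz":[1.2,0.5,-145],"turn":[0,0,0]}
    - {"grip":0.5,"xyz":[1.2,0.5,-152],"turn":[0,0,0]}
    - {"grip":0.5,"xyz":[1.2,0.5,-152],"turn":[0,0,0]}
    - {"grip":0.5,"xyz":[1.2,0.5,-152],"turn":[0,0,0]}

```text
time: 12.43
ee_pos: [0.5494, -0.0654, 0.203]
tcp_rot: [1.956, 1.564, 0.145]
force: [0.5, -0.2, -1.4]
width: 0.0571
```

```bash
python3 - <<'E'
from h import *
s,M=st(); c=snap('wrist','w12');a_=c['image'][60:210,170:330];cv2.imwrite('pics/w12z.png',cv2.resize(a_,None,fx=4,fy=4,interpolation=cv2.INTER_CUBIC)[...,::-1])
E
```

```text
t 12.43 p [549.4 -65.4 203. ] jaw -13.76 xax [ 6.3e-03  9.0e-04 -1.0e+00] F [ 0.53 -0.23 -1.45] T [0.01  0.003 0.052] w 57.1 q [-0.25 -0.04  1.88  0.    1.3  -0.01]
```

View pics/w12z.png

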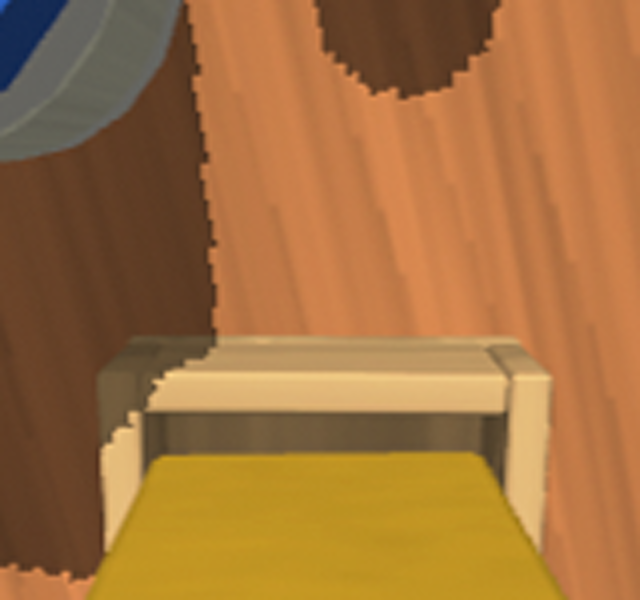

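```bash
python3 - <<'E'
from h import *
c=load('w12');Z=lambda x,y:(170+x/4-.4,60+y/4-.4)
P=lambda x,y,z:onz(c,*Z(x,y),z)[:2]
ang=np.radians(76);n=np.array([np.sin(ang),-np.cos(ang)]);a=np.array([np.cos(ang),np.sin(ang)])
def sh(nm,q):print(nm,q.round(4),'lat',(n@q).round(4),'along',(a@q).round(4))
sh('outer L',P(100,374,.048));sh('outer R',P(550,378,.048));sh('inner L',P(147,412,.048));sh('inner R',P(506,412,.048))
sh('tinL',P(160,455,.065));sh('tinR',P(480,452,.065))
E
```

```text
outer L [ 0.5198 -0.0167] lat 0.5083 along 0.1096
outer R [ 0.5989 -0.0369] lat 0.5901 along 0.1091
inner L [ 0.5261 -0.0254] lat 0.5166 along 0.1026
inner R [ 0.5899 -0.0411] lat 0.5824 along 0.1028
tinL [ 0.5293 -0.0303] lat 0.5209 along 0.0986
tinR [ 0.5826 -0.0429] lat 0.5757 along 0.0993
```

send_rows:
  commands:
    - {"grip":0.5,"xyz":[0.8,-0.7,-12],"turn":[0,0,0]}
    - {"grip":0.5,"xyz":[0.8,-0.7,-24],"turn":[0,0,0]}
    - {"grip":0.5,"xyz":[0.8,-0.7,-36],"turn":[0,0,0]}
    - {"grip":0.5,"xyz":[0.8,-0.7,-46],"turn":[0,0,0]}
    - {"grip":0.5,"xyz":[0.8,-0.7,-51],"turn":[0,0,0]}
    - {"grip":0.5,"xyz":[0.8,-0.7,-53],"turn":[0,0,0]}
    - {"grip":0.5,"xyz":[0.8,-0.7,-53],"turn":[0,0,0]}

```text
time: 13.07
ee_pos: [0.5503, -0.0663, 0.1497]
tcp_rot: [1.967, 1.564, 0.155]
force: [0.1, -0.1, -1.5]
width: 0.0572
```

```bash
python3 - <<'E'
from h import *
s,M=st()
E
```

```text
t 13.07 p [550.3 -66.3 149.7] jaw -13.78 xax [ 0.0062  0.001  -1.    ] F [ 0.1  -0.08 -1.46] T [ 0.077 -0.006  0.027] w 57.2 q [-0.26  0.03  1.91  0.    1.2  -0.02]
```

send_rows:
  commands:
    - {"grip":0.5,"xyz":[0,0,-1.5],"turn":[0,0,0]}
    - {"grip":0.5,"xyz":[0,0,-3],"turn":[0,0,0]}
    - {"grip":0.5,"xyz":[0,0,-4],"turn":[0,0,0]}
    - {"grip":0.5,"xyz":[0,0,-4],"turn":[0,0,0]}

```text
time: 13.4
ee_pos: [0.5505, -0.0664, 0.1461]
tcp_rot: [1.924, 1.564, 0.113]
force: [0.2, -0.2, -1.2]
width: 0.0577
```

```bash
python3 - <<'E'
from h import *
s,M=st()
E
```

```text
t 13.4 p [550.5 -66.4 146.1] jaw -13.78 xax [ 6.9e-03  8.0e-04 -1.0e+00] F [ 0.16 -0.24 -1.19] T [-0.037  0.019  0.018] w 57.7 q [-0.26  0.03  1.91  0.    1.19 -0.02]
```

send_rows:
  commands:
    - {"grip":0.5,"xyz":[0,0,-1],"turn":[0,0,0]}
    - {"grip":0.5,"xyz":[0,0,-2],"turn":[0,0,0]}
    - {"grip":0.5,"xyz":[0,0,-2],"turn":[0,0,0]}

```text
time: 13.65
ee_pos: [0.5508, -0.0665, 0.1459]
tcp_rot: [1.916, 1.564, 0.105]
force: [-5.7, 1.2, 6.9]
width: 0.0572
```

```bash
python3 - <<'E'
from h import *
s,M=st()
E
```

```text
t 13.65 p [550.8 -66.5 145.9] jaw -13.77 xax [ 6.7e-03  7.0e-04 -1.0e+00] F [-5.75  1.18  6.91] T [ 0.236  0.888 -0.007] w 57.2 q [-0.26  0.04  1.91  0.    1.19 -0.02]
```

Floor contact, as for the jar. Release and look.

send_rows:
  commands:
    - {"grip":0.5,"xyz":[0,0,1],"turn":[0,0,0]}
    - {"grip":0.7,"xyz":[0,0,1.5],"turn":[0,0,0]}
    - {"grip":0.8,"xyz":[0,0,2],"turn":[0,0,0]}
    - {"grip":0.85,"xyz":[0,0,2],"turn":[0,0,0]}
    - {"grip":0.9,"xyz":[0,0,20],"turn":[0,0,0]}
    - {"grip":0.9,"xyz":[0,0,50],"turn":[0,0,0]}
    - {"grip":0.9,"xyz":[0,0,85],"turn":[0,0,0]}
    - {"grip":0.9,"xyz":[0,0,120],"turn":[0,0,0]}
    - {"grip":0.9,"xyz":[0,0,150],"turn":[0,0,0]}
    - {"grip":0.9,"xyz":[0,0,165],"turn":[0,0,0]}

```text
time: 14.48
ee_pos: [0.5521, -0.0668, 0.3163]
tcp_rot: [1.731, 1.557, -0.08]
force: [1.6, 0.2, 0.2]
width: 0.0769
```

```bash
python3 - <<'E'
from h import *
s,M=st(); c=snap('wrist','w13')
c=snap('side','s13');a=c['image'][200:384,200:400];cv2.imwrite('pics/s13z.png',cv2.resize(a,None,fx=3,fy=3,interpolation=cv2.INTER_CUBIC)[...,::-1])
E
```

```text
t 14.48 p [552.1 -66.8 316.3] jaw -13.76 xax [ 0.014  -0.0011 -0.9999] F [1.59 0.24 0.22] T [ 0.011 -0.03   0.01 ] w 76.9 q [-0.26 -0.13  1.77  0.    1.49 -0.02]
```

View pics/w13.png

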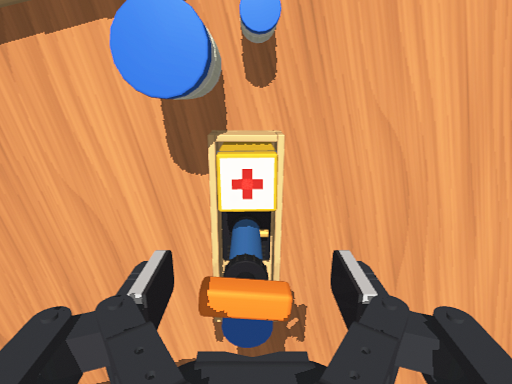

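View pics/s13z.png

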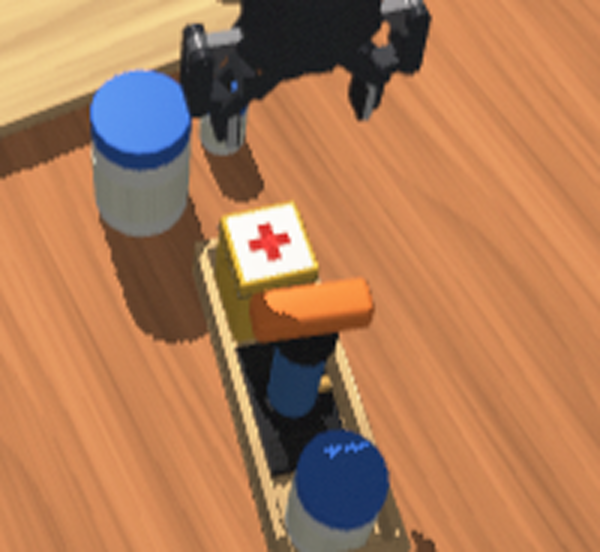

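send_rows:
  commands:
    - {"grip":0.9,"xyz":[-4,-15,5],"turn":[0,0,7]}
    - {"grip":0.9,"xyz":[-8,-30,10],"turn":[0,0,14]}
    - {"grip":0.9,"xyz":[-12,-45,10],"turn":[0,0,21]}
    - {"grip":0.9,"xyz":[-16,-60,10],"turn":[0,0,28]}
    - {"grip":0.9,"xyz":[-20,-70,10],"turn":[0,0,35]}
    - {"grip":0.9,"xyz":[-23,-78,10],"turn":[0,0,42]}
    - {"grip":0.9,"xyz":[-23,-78,10],"turn":[0,0,49]}
    - {"grip":0.9,"xyz":[-23,-78,10],"turn":[0,0,56]}
    - {"grip":0.9,"xyz":[-23,-78,10],"turn":[0,0,63]}
    - {"grip":0.9,"xyz":[-23,-78,10],"turn":[0,0,70]}

```text
time: 15.42
ee_pos: [0.5288, -0.1448, 0.323]
tcp_rot: [1.953, 1.556, 1.369]
force: [-0.1, -0.3, -1.1]
width: 0.077
```

send_rows:
  commands:
    - {"grip":0.9,"xyz":[0,0,0],"turn":[0,0,7]}
    - {"grip":0.9,"xyz":[0,0,-10],"turn":[0,0,13]}
    - {"grip":0.9,"xyz":[0,0,-20],"turn":[0,0,16]}
    - {"grip":0.9,"xyz":[0,0,-20],"turn":[0,0,16]}
    - {"grip":0.9,"xyz":[0,0,-20],"turn":[0,0,16]}

```text
time: 15.83
ee_pos: [0.528, -0.1445, 0.3005]
tcp_rot: [2.165, 1.553, 1.859]
force: [0.3, 0.1, -0.6]
width: 0.0767
```

```bash
python3 - <<'E'
from h import *
s,M=st(); c=snap('wrist','w14')
c=snap('side','s14');s,M=st()
E
```

```text
t 15.83 p [ 528.  -144.5  300.5] jaw 72.47 xax [-0.005   0.0169 -0.9998] F [ 0.32  0.13 -0.6 ] T [-0.01  -0.013  0.011] w 76.7 q [-0.41 -0.13  1.79  0.01  1.49 -1.67]
t 15.93 p [ 528.7 -144.7  302.5] jaw 72.49 xax [-0.0019  0.0155 -0.9999] F [0.91 0.08 0.06] T [-0.004 -0.009  0.015] w 76.6 q [-0.41 -0.13  1.79  0.01  1.49 -1.67]
```

View pics/w14.png

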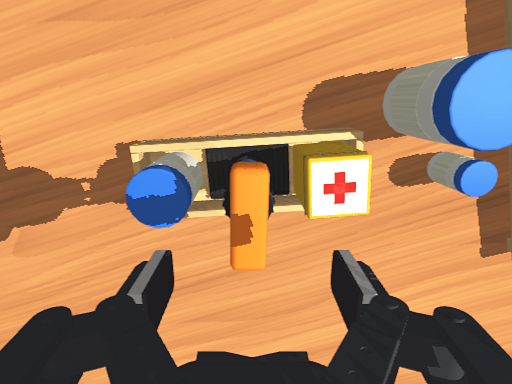

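```bash
python3 - <<'E'
from h import *
c=load('w14');im=c['image'];hsv=cv2.cvtColor(im,cv2.COLOR_RGB2HSV)
m=cv2.inRange(hsv,(5,180,60),(18,255,255));m[:150]=0;m[275:]=0;m[:,:220]=0;m[:,282:]=0
k,l,S,ce=cv2.connectedComponentsWithStats(m);i=1+S[1:,4].argmax();print(S[i],ce[i])
p=np.argwhere(l==i)[:,::-1]
for v in range(170,266,8):
    r=p[p[:,1]==v][:,0];print(v,r.min(),r.max(),end='; ')
print()
a_=im[140:290,200:300];cv2.imwrite('pics/w14z.png',cv2.resize(a_,None,fx=4,fy=4,interpolation=cv2.INTER_CUBIC)[...,::-1])
E
```

```text
[ 230  162   40  109 3650] [247.04986301 215.26630137]
170 231 268; 178 230 269; 186 230 269; 194 230 268; 202 230 268; 210 230 268; 218 230 267; 226 230 267; 234 231 266; 242 231 266; 250 230 266; 258 230 265;
```

View pics/w14z.png

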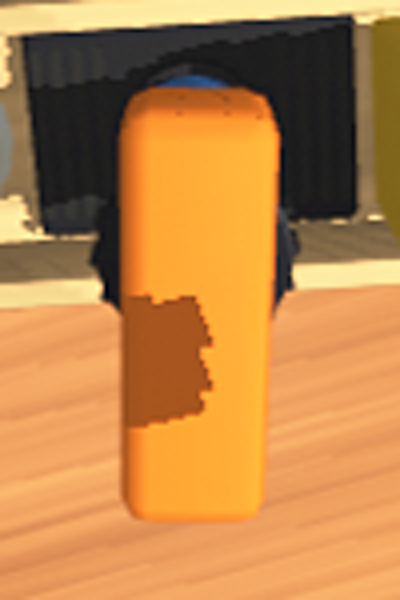

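```bash
python3 - <<'E'
from h import *
c=load('w14');P=lambda u,v,z=.178:onz(c,u,v,z)[:2]
A=P(250,172);B=P(248.2,262);d=A-B;print('dir',np.degrees(np.arctan2(d[1],d[0])))
e1=P(250.2,167);e2=P(248,269.5);print(e1,e2,(e1+e2)/2,np.linalg.norm(e1-e2), 'width',np.linalg.norm(P(269,190)-P(230,190)),np.linalg.norm(P(268,220)-P(230,220)))
s,M=st();cen=(e1+e2)/2; 
# expected point on tool axis at z=.178
o=s['ee_pos'];t=(0.178-o[2])/M[2,0];print('axis pt',(o+t*M[:,0])[:2], 'jaw-dir offset',M[:2,1]@(cen-(o+t*M[:,0])[:2]),'x-off',M[:2,2]@(cen-(o+t*M[:,0])[:2]))
# finger mid at pads in image
print(proj(c,o+M[:,0]*.054),proj(c,o+M[:,0]*.073))
E
```

```text
dir 161.25725848535245
[ 0.49267744 -0.13221221] [ 0.56177787 -0.15576237] [ 0.52722766 -0.14398729] 0.07300327998860348 width 0.025137448362238492 0.025247956119067428
t 15.93 p [ 528.7 -144.7  302.5] jaw 72.49 xax [-0.0019  0.0155 -0.9999] F [0.91 0.08 0.06] T [-0.004 -0.009  0.015] w 76.6 q [-0.41 -0.13  1.79  0.01  1.49 -1.67]
axis pt [ 0.5284933  -0.14281092] jaw-dir offset -0.0015024885712365654 x-off -0.0008532049965481923
[251.05544856 282.22851158] [251.14274292 260.96697191]
```

send_rows:
  commands:
    - {"grip":0.7,"xyz":[-1,0.5,-15],"turn":[-0.9,-0.1,-1.2]}
    - {"grip":0.6,"xyz":[-1,0.5,-30],"turn":[-0.9,-0.1,-1.2]}
    - {"grip":0.6,"xyz":[-1,0.5,-45],"turn":[-0.9,-0.1,-1.2]}
    - {"grip":0.6,"xyz":[-1,0.5,-55],"turn":[-0.9,-0.1,-1.2]}
    - {"grip":0.6,"xyz":[-1,0.5,-58],"turn":[-0.9,-0.1,-1.2]}
    - {"grip":0.6,"xyz":[-1,0.5,-58],"turn":[-0.9,-0.1,-1.2]}
    - {"grip":0.6,"xyz":[-1,0.5,-58],"turn":[-0.9,-0.1,-1.2]}
  force: 20

```text
time: 16.52
ee_pos: [0.5281, -0.1444, 0.2453]
tcp_rot: [-0.167, 1.57, -0.493]
force: [-0.1, -0.1, 0.2]
width: 0.0511
```

```bash
python3 - <<'E'
from h import *
s,M=st(); c=snap('wrist','w15');s,M=st()
im=c['image'];hsv=cv2.cvtColor(im,cv2.COLOR_RGB2HSV)
m=cv2.inRange(hsv,(5,180,60),(18,255,255));m[:120]=0;m[:,:190]=0;m[:,320:]=0
for v in range(170,330,10):
    r=np.argwhere(m[v])[:,0];print(v,(r.min(),r.max()) if len(r) else None,end='; ')
E
```

```text
t 16.52 p [ 528.1 -144.4  245.3] jaw 71.27 xax [ 1.1e-03 -6.0e-04 -1.0e+00] F [-0.12 -0.08  0.18] T [ 0.033 -0.004  0.057] w 51.1 q [-0.4  -0.09  1.85 -0.    1.38 -1.65]
t 16.57 p [ 528.3 -144.5  245.7] jaw 71.29 xax [ 1.8e-03 -9.0e-04 -1.0e+00] F [-0.11  0.22 -0.02] T [ 0.023 -0.024 -0.014] w 51.2 q [-0.4  -0.09  1.85 -0.    1.38 -1.65]
170 None; 180 (np.int64(237), np.int64(246)); 190 (np.int64(227), np.int64(276)); 200 (np.int64(224), np.int64(278)); 210 (np.int64(225), np.int64(277)); 220 (np.int64(225), np.int64(277)); 230 (np.int64(225), np.int64(277)); 240 (np.int64(225), np.int64(276)); 250 (np.int64(226), np.int64(276)); 260 (np.int64(227), np.int64(275)); 270 (np.int64(227), np.int64(275)); 280 (np.int64(227), np.int64(275)); 290 (np.int64(228), np.int64(274)); 300 (np.int64(228), np.int64(274)); 310 (np.int64(228), np.int64(274)); 320 (np.int64(232), np.int64(270));
```

View pics/w15.png

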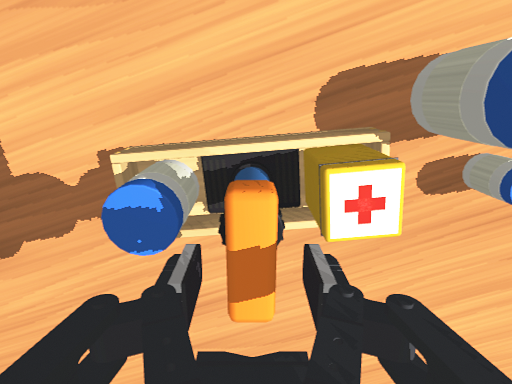

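send_rows:
  commands:
    - {"grip":0.55,"xyz":[0,0,-9],"turn":[0,0,0]}
    - {"grip":0.5,"xyz":[0,0,-18],"turn":[0,0,0]}
    - {"grip":0.45,"xyz":[0,0,-25],"turn":[0,0,0]}
    - {"grip":0.42,"xyz":[0,0,-27],"turn":[0,0,0]}
    - {"grip":0.42,"xyz":[0,0,-27],"turn":[0,0,0]}
    - {"grip":0.42,"xyz":[0,0,-27],"turn":[0,0,0]}
  force: 20

```text
time: 17.07
ee_pos: [0.5281, -0.1444, 0.2183]
tcp_rot: [-0.192, 1.569, -0.518]
force: [-0.1, -0.2, -0.0]
width: 0.0359
```

```bash
python3 - <<'E'
from h import *
s,M=st(); c=snap('wrist','w16');s,M=st()
im=c['image'];hsv=cv2.cvtColor(im,cv2.COLOR_RGB2HSV)
m=cv2.inRange(hsv,(5,180,60),(18,255,255));m[:120]=0;m[:,:190]=0;m[:,320:]=0
for v in range(210,370,10):
    r=np.argwhere(m[v])[:,0];print(v,(r.min(),r.max()) if len(r) else None,end='; ')
cv2.imwrite('pics/w16z.png',cv2.resize(im[200:384,160:340],None,fx=4,fy=3.2,interpolation=cv2.INTER_CUBIC)[...,::-1])
E
```

```text
t 17.07 p [ 528.1 -144.4  218.3] jaw 71.28 xax [ 1.1e-03 -6.0e-04 -1.0e+00] F [-0.11 -0.19 -0.03] T [-0.002  0.015  0.003] w 35.9 q [-0.4  -0.06  1.88 -0.    1.33 -1.65]
t 17.12 p [ 528.3 -144.5  218.8] jaw 71.28 xax [ 1.9e-03 -9.0e-04 -1.0e+00] F [ 0.82 -0.54 -0.63] T [-0.02  -0.043 -0.054] w 36.1 q [-0.4  -0.06  1.88 -0.    1.33 -1.65]
210 (np.int64(221), np.int64(281)); 220 (np.int64(219), np.int64(283)); 230 (np.int64(219), np.int64(283)); 240 (np.int64(219), np.int64(283)); 250 (np.int64(220), np.int64(282)); 260 (np.int64(220), np.int64(282)); 270 (np.int64(221), np.int64(281)); 280 (np.int64(221), np.int64(280)); 290 (np.int64(222), np.int64(280)); 300 (np.int64(222), np.int64(280)); 310 (np.int64(222), np.int64(279)); 320 (np.int64(223), np.int64(279)); 330 (np.int64(223), np.int64(279)); 340 (np.int64(224), np.int64(278)); 350 (np.int64(224), np.int64(278)); 360 None;
```

View pics/w16z.png

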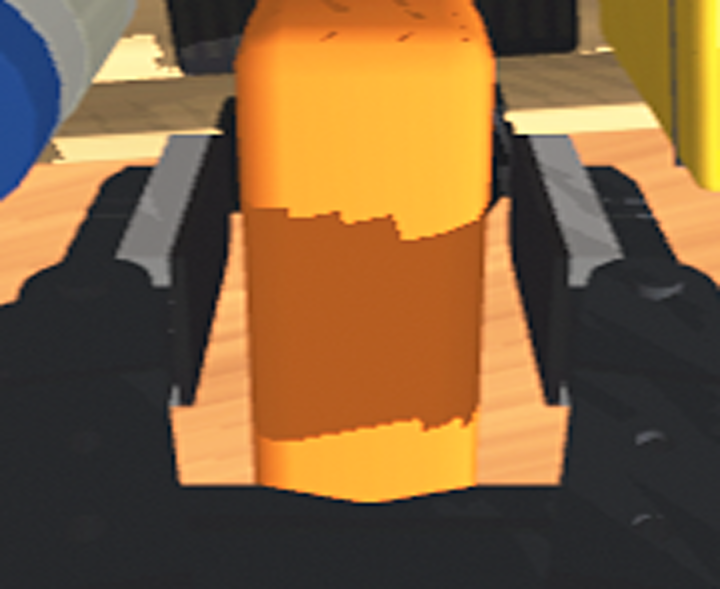

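send_rows:
  commands:
    - {"grip":0.38,"xyz":[0,0,0],"turn":[0,0,0]}
    - {"grip":0.35,"xyz":[0,0,0],"turn":[0,0,0]}
    - {"grip":0.335,"xyz":[0,0,0],"turn":[0,0,0]}
    - {"grip":0.335,"xyz":[0,0,0],"turn":[0,0,0]}
  force: 20

```text
time: 17.45
ee_pos: [0.5284, -0.1446, 0.2191]
tcp_rot: [-0.134, 1.568, -0.46]
force: [0.2, 1.0, -0.5]
width: 0.0287
```

```bash
python3 - <<'E'
from h import *
s,M=st(); c=snap('wrist','w17');s,M=st()
im=c['image']
cv2.imwrite('pics/w17z.png',cv2.resize(im[200:384,160:340],None,fx=4,fy=3.2,interpolation=cv2.INTER_CUBIC)[...,::-1])
E
```

```text
t 17.45 p [ 528.4 -144.6  219.1] jaw 71.28 xax [ 0.0023 -0.0011 -1.    ] F [ 0.16  0.96 -0.45] T [-0.03  -0.016  0.065] w 28.7 q [-0.4  -0.06  1.87 -0.    1.33 -1.65]
t 17.5 p [ 528.4 -144.5  219. ] jaw 71.28 xax [ 0.0022 -0.0011 -1.    ] F [ 0.2   0.33 -0.46] T [-0.002  0.006 -0.026] w 28.4 q [-0.4  -0.06  1.87 -0.    1.33 -1.65]
```

View pics/w17z.png

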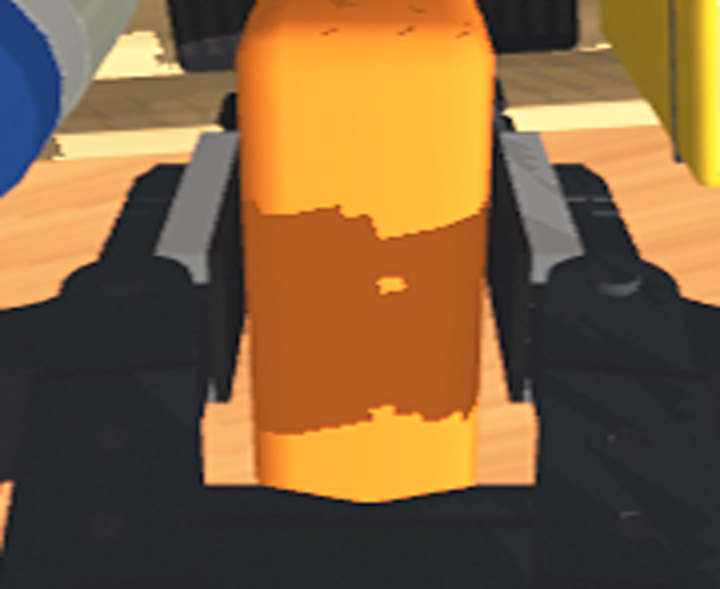

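send_rows:
  commands:
    - {"grip":0.33,"xyz":[0,-0.4,0],"turn":[0,0,0]}
    - {"grip":0.32,"xyz":[0,-0.4,0],"turn":[0,0,0]}
    - {"grip":0.31,"xyz":[0,-0.4,0],"turn":[0,0,0]}
  force: 20

```text
time: 17.75
ee_pos: [0.5284, -0.145, 0.219]
tcp_rot: [-0.133, 1.568, -0.46]
force: [0.2, 0.3, -0.8]
width: 0.0264
```

```bash
python3 - <<'E'
from h import *
s,M=st()
E
```

```text
t 17.75 p [ 528.4 -145.   219. ] jaw 71.28 xax [ 0.0023 -0.0011 -1.    ] F [ 0.23  0.31 -0.81] T [ 0.029  0.032 -0.003] w 26.4 q [-0.4  -0.06  1.87 -0.    1.33 -1.65]
```

send_rows:
  commands:
    - {"grip":0.3,"xyz":[0,0,0],"turn":[0,0,0]}
    - {"grip":0.28,"xyz":[0,0,0],"turn":[0,0,0]}
    - {"grip":0.25,"xyz":[0,0,0],"turn":[0,0,0]}
    - {"grip":0.25,"xyz":[0,0,0],"turn":[0,0,0]}
  force: 30

```text
time: 18.08
ee_pos: [0.5284, -0.145, 0.2191]
tcp_rot: [-0.144, 1.568, -0.471]
force: [-0.3, 0.2, 1.3]
width: 0.0252
```

```bash
python3 - <<'E'
from h import *
s,M=st(); c=snap('wrist','w18');s,M=st();snap('side','s18');snap('top','t18')
im=c['image']
cv2.imwrite('pics/w18z.png',cv2.resize(im[200:384,160:340],None,fx=4,fy=3.2,interpolation=cv2.INTER_CUBIC)[...,::-1])
E
```

```text
t 18.08 p [ 528.4 -145.   219.1] jaw 71.28 xax [ 0.0023 -0.0012 -1.    ] F [-0.3  0.2  1.3] T [-0.009  0.074 -0.012] w 25.2 q [-0.4  -0.06  1.87 -0.    1.33 -1.65]
t 18.13 p [ 528.4 -145.   219.1] jaw 71.28 xax [ 0.0023 -0.0012 -1.    ] F [-0.72 -1.19  1.29] T [-0.019  0.029 -0.014] w 25.2 q [-0.4  -0.06  1.87 -0.    1.33 -1.65]
```

View pics/w18.png

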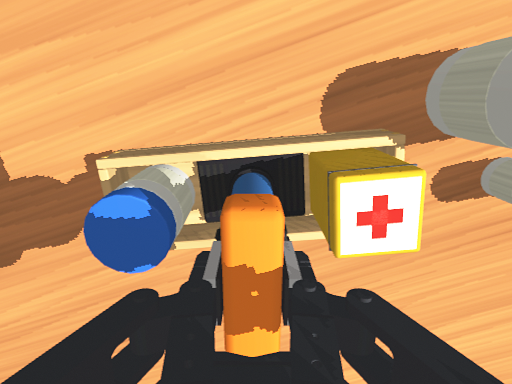

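View pics/s18.png

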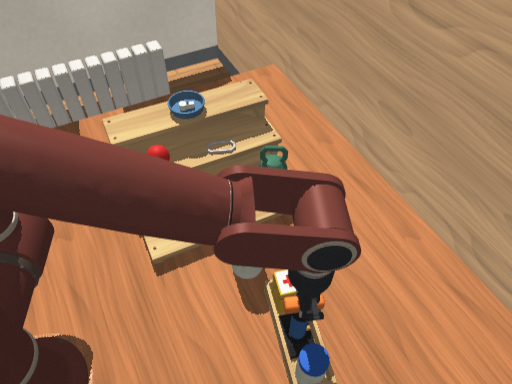

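send_rows:
  commands:
    - {"grip":0.25,"xyz":[0,0,1],"turn":[0,0,0]}
    - {"grip":0.25,"xyz":[0,0,2],"turn":[0,0,0]}
    - {"grip":0.25,"xyz":[0,0,3],"turn":[0,0,0]}
    - {"grip":0.25,"xyz":[0,0,4.5],"turn":[0,0,0]}
    - {"grip":0.25,"xyz":[0,0,6],"turn":[0,0,0]}
    - {"grip":0.25,"xyz":[0,0,8],"turn":[0,0,0]}
    - {"grip":0.25,"xyz":[0,0,8],"turn":[0,0,0]}

```text
time: 18.82
ee_pos: [0.5287, -0.1451, 0.2277]
tcp_rot: [-0.116, 1.567, -0.443]
force: [-0.8, -0.6, -1.7]
width: 0.0258
```

```bash
python3 - <<'E'
from h import *
s,M=st(); c=snap('wrist','w19');s,M=st()
E
```

```text
t 18.82 p [ 528.7 -145.1  227.7] jaw 71.28 xax [ 0.0031 -0.0015 -1.    ] F [-0.79 -0.56 -1.68] T [0.014 0.006 0.01 ] w 25.8 q [-0.4  -0.07  1.87 -0.    1.34 -1.65]
t 18.87 p [ 528.6 -145.1  227.5] jaw 71.28 xax [ 0.003  -0.0014 -1.    ] F [-0.08 -0.47 -1.68] T [-0.035  0.018 -0.024] w 25.3 q [-0.4  -0.07  1.87 -0.    1.34 -1.65]
```

View pics/w19.png

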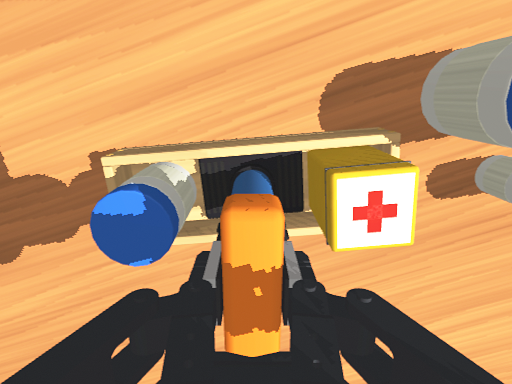

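send_rows:
  commands:
    - {"grip":0.25,"xyz":[-0.1,0,2],"turn":[0,0,0]}
    - {"grip":0.25,"xyz":[-0.2,0,4],"turn":[0,0,0]}
    - {"grip":0.25,"xyz":[-0.2,0,6],"turn":[0,0.05,0]}
    - {"grip":0.25,"xyz":[-0.2,0,8],"turn":[0,0.05,0]}
    - {"grip":0.25,"xyz":[-0.2,0,10],"turn":[0,0.1,0]}
    - {"grip":0.25,"xyz":[-0.2,0,12],"turn":[0,0.1,0]}
    - {"grip":0.25,"xyz":[-0.2,0,14],"turn":[0,0.1,0]}
    - {"grip":0.25,"xyz":[-0.2,0,16],"turn":[0,0.1,0]}
    - {"grip":0.25,"xyz":[-0.2,0,18],"turn":[0,0.1,0]}
    - {"grip":0.25,"xyz":[-0.2,0,18],"turn":[0,0.1,0]}

```text
time: 19.7
ee_pos: [0.5286, -0.1452, 0.2462]
tcp_rot: [-0.391, 1.568, -0.718]
force: [0.1, -0.7, -1.6]
width: 0.0256
```

```bash
python3 - <<'E'
from h import *
s,M=st(); c=snap('wrist','w20');s,M=st()
E
```

```text
t 19.7 p [ 528.6 -145.2  246.2] jaw 71.28 xax [ 0.0021 -0.0018 -1.    ] F [ 0.12 -0.67 -1.61] T [0.05  0.022 0.003] w 25.6 q [-0.4  -0.09  1.85 -0.    1.38 -1.65]
t 19.75 p [ 528.5 -145.1  245.9] jaw 71.28 xax [ 0.0018 -0.0017 -1.    ] F [-0.98 -0.09 -1.4 ] T [ 0.054 -0.034 -0.005] w 25.5 q [-0.4  -0.09  1.85 -0.    1.38 -1.65]
```

View pics/w20.png

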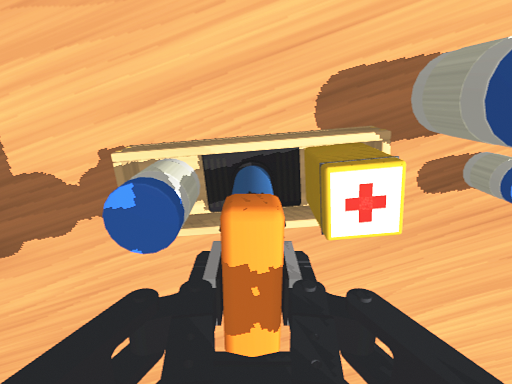

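Force is only the plunger's weight; the pump foot stays on the floor. Continue another 19 mm.

send_rows:
  commands:
    - {"grip":0.25,"xyz":[-0.1,0,2],"turn":[0,0,0]}
    - {"grip":0.25,"xyz":[-0.1,0,4],"turn":[0,0,0]}
    - {"grip":0.25,"xyz":[-0.1,0,6],"turn":[0.05,0.05,0]}
    - {"grip":0.25,"xyz":[-0.1,0,8],"turn":[0.05,0.05,0]}
    - {"grip":0.25,"xyz":[-0.1,0,10],"turn":[0.05,0.05,0]}
    - {"grip":0.25,"xyz":[-0.1,0,12],"turn":[0.05,0.05,0]}
    - {"grip":0.25,"xyz":[-0.1,0,14],"turn":[0.05,0.05,0]}
    - {"grip":0.25,"xyz":[-0.1,0,16],"turn":[0.05,0.05,0]}
    - {"grip":0.25,"xyz":[-0.1,0,18.5],"turn":[0.05,0.05,0]}
    - {"grip":0.25,"xyz":[-0.1,0,18.5],"turn":[0.05,0.05,0]}

```text
time: 20.58
ee_pos: [0.5287, -0.1452, 0.2651]
tcp_rot: [-0.252, 1.569, -0.579]
force: [0.2, -1.1, -1.6]
width: 0.0256
```

send_rows:
  commands:
    - {"grip":0.25,"xyz":[0,0,0],"turn":[0,0,0]}
    - {"grip":0.25,"xyz":[0,0,0],"turn":[0,0,0]}
    - {"grip":0.25,"xyz":[0,0,0],"turn":[0,0,0]}

```text
time: 20.83
ee_pos: [0.5286, -0.1452, 0.265]
tcp_rot: [-0.27, 1.569, -0.597]
force: [0.2, 0.3, -0.7]
width: 0.0255
```

```bash
python3 - <<'E'
from h import *
s,M=st(); c=snap('wrist','w21');s,M=st()
c=snap('side','s21');a=c['image'][200:384,200:400];cv2.imwrite('pics/s21z.png',cv2.resize(a,None,fx=3,fy=3,interpolation=cv2.INTER_CUBIC)[...,::-1]);c=snap('top','t21');s,M=st()
E
```

```text
t 20.83 p [ 528.6 -145.2  265. ] jaw 71.28 xax [ 0.0017 -0.0012 -1.    ] F [ 0.24  0.32 -0.75] T [-0.047  0.033  0.019] w 25.5 q [-0.4  -0.1   1.83 -0.    1.41 -1.65]
t 20.88 p [ 528.6 -145.2  265. ] jaw 71.28 xax [ 0.0017 -0.0011 -1.    ] F [-0.32  0.29 -1.96] T [ 0.015 -0.002  0.017] w 25.8 q [-0.4  -0.1   1.83 -0.    1.41 -1.65]
t 20.98 p [ 528.6 -145.2  265. ] jaw 71.28 xax [ 0.0016 -0.0011 -1.    ] F [ 1.06 -0.36 -0.93] T [ 0.006  0.056 -0.002] w 25.4 q [-0.4  -0.1   1.83 -0.    1.41 -1.65]
```

View pics/w21.png

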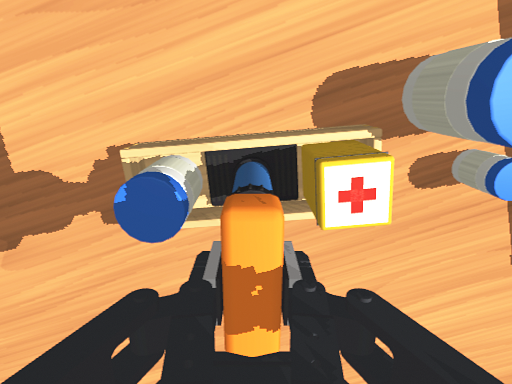

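View pics/s21z.png

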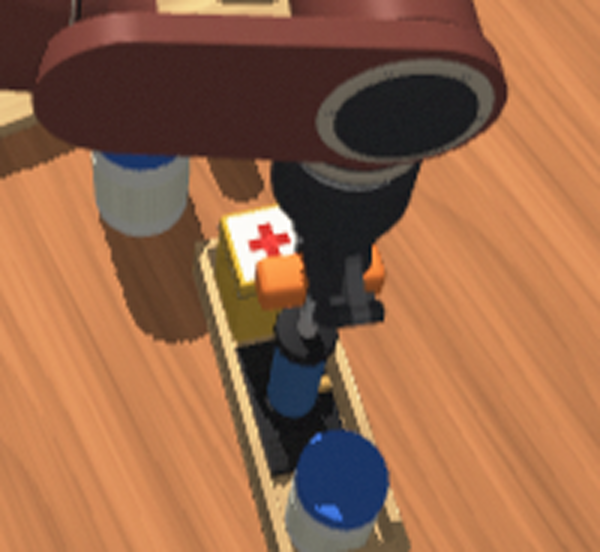

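View pics/t21.png

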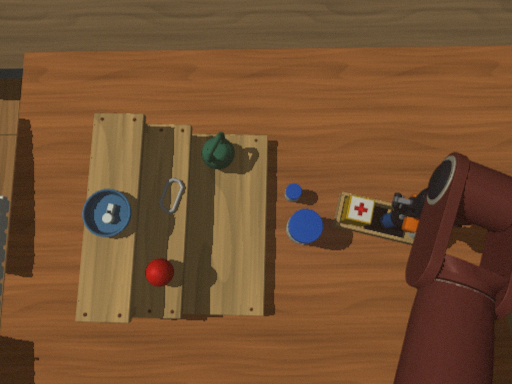

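```bash
python3 - <<'E'
from h import *
def red(n,x0,x1,y0,y1):
    m=cv2.inRange(cv2.cvtColor(load(n)['image'],cv2.COLOR_RGB2HSV),(0,170,90),(6,255,255));q=np.argwhere(m[y0:y1,x0:x1]);return q.mean(0)[::-1]+[x0,y0]
def tri(rs):
    A=sum(np.eye(3)-np.outer(d,d) for o,d in rs);b=sum((np.eye(3)-np.outer(d,d))@o for o,d in rs);p=np.linalg.solve(A,b);return p.round(4),[np.linalg.norm(np.cross(p-o,d)).round(4) for o,d in rs]
a=red('t21',350,375,198,220);b=red('s13',280,300,270,292);print(a,b,'cross',tri([ray(load('t21'),*a),ray(load('s13'),*b)]))
print('jar lid c', tri([ray(load('t8'),432.2,225.8),ray(load('s8'),230+338/4,240+482/4)]))
# same method at start for reference: tin cross (z should be .131)
a=red('top0',205,230,270,295);b=red('side0',158,178,185,204);print('ref',tri([ray(load('top0'),*a),ray(load('side0'),*b)]))
E
```

```text
[360.63076923 208.78461538] [289.35384615 280.07692308] cross (array([ 0.549 , -0.0654,  0.1053]), [np.float64(0.0002), np.float64(0.0002)])
jar lid c (array([ 0.5096, -0.2281,  0.0947]), [np.float64(0.0004), np.float64(0.0004)])
ref (array([0.3937, 0.2523, 0.1319]), [np.float64(0.0003), np.float64(0.0003)])
```

```bash
python3 - <<'E'
from h import *
from rig import close_job
st(); print(close_job())
E
```

```text
t 20.98 p [ 528.6 -145.2  265. ] jaw 71.28 xax [ 0.0016 -0.0011 -1.    ] F [ 1.06 -0.36 -0.93] T [ 0.006  0.056 -0.002] w 25.4 q [-0.4  -0.1   1.83 -0.    1.41 -1.65]
the job is handed in; nothing more can be done
None
```

The job is done and handed in at 21 s. The chalk jar stands in the far gap and the plaster tin in the gap nearer the tiers. The arm is holding the orange handle about 46 mm up, half of its 92 mm stroke.

- **Drawing the handle:** the vertical force stayed at about 1–2 N, which is roughly the plunger's own weight. Side forces were about 1 N, the tool tilt about 0.1°, and in the pictures the pump stayed down and had not moved.
- **Jar and tin:** the descent stopped on the box floor for both. Two camera views put the tin's lid at 105 mm, against 103 mm expected. The jar's lid came out at 95 mm, about 8 mm low, but I picked its centre by eye. The floor contact and the pictures show it upright and seated.
- **Side push:** both touchdowns also showed a sideways push of about 6 N. It was gone once I let go of the jar; I did not check it separately for the tin.
- **Other things:** the last overhead picture shows everything else on the tiers, and the two spare jars, where they were.

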